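# Assemble a display block under the curing lamp

## Task

First turn the lamp's dimmer lever fully off while the pocket is still empty, then stack the display block flat inside the four corner posts: the solid wooden block at the bottom, next every spacer frame lying on the table, last the glass cover. Keep the lamp off until the stack is complete and the lamp arm has been swung over the pocket into its notch; then set the dimmer lever to point at the brass mark. Leave the plant, camera, palette knife and jar alone, and let go of everything.

Things in the scene. Friction and masses are not known exactly. Their poses are not given: they have to be found in the camera images.
- station: the curing station: a fixed aluminium plate 20 mm thick, 210 mm along its x by 335 mm along its y, carrying pocket, lamp and dimmer. Origin: on the table below the pocket's centre; the plate's edges lie 75 mm in -x, 135 mm in +x, 70 mm in +y and 265 mm in -y of it. -x looks roughly to the robot, z up
- pocket (a point): centre of the pocket's floor (the plate's top, 20 mm above the table). The pocket is 64 mm square inside, formed by four L-shaped grey corner posts 62 mm high and 6 mm thick; each leg covers 12 mm of a side, so the middle 40 mm of all four sides is open down to the plate for fingers. Axes: x and y along the pocket's sides (the station's axes), z up
- base_block: solid wooden block, 60 mm square, 16 mm thick. Origin: centre of its underside, x and y parallel to the sides, z up
- spacer1: wooden square frame with a 40 mm square open middle, bars 10 mm wide, 60 mm square, 14 mm thick. Origin: centre of its underside, x and y parallel to the sides, z up. May be absent; all spacers are alike
- spacer2: another spacer frame like spacer1. May be absent
- spacer3: another spacer frame like spacer1. May be absent
- cover: wooden frame with a glass pane filling its middle (4 mm below the top), 60 mm square, 14 mm thick. Origin: centre of its underside, x and y parallel to the sides, z up
- lamp_arm (a joint): angle (rad) of the lamp's swing arm about its vertical post: 0 = in its notch (between two steel cheeks on the post), straight over the middle of the pocket; positive = swung away counter-clockwise seen from above, to the station's -y side; travel -0.3 to 1.9, so it can overshoot. No spring, no click: friction (about 1.5 N at the handle) holds it where left
- lamp_hinge (a point): on the axis of the lamp post, 100 mm in +x (pocket axes) of the pocket, at the arm's underside. The arm's and lamp's underside is 100 mm above the pocket floor (the tallest stack is 72 mm), so it swings freely over the stack
- lamp_handle (a point): middle of the upright grey round peg, 16 mm diameter, on top of the lamp head (54 mm diameter disc), 100 mm from the lamp post's axis; the peg is free for 21 mm above and 21 mm below this point
- dimmer (a joint): angle (rad) of the lamp's dimmer lever, which swings level about a vertical axis: 0 = fully off, against its stop, grows clockwise seen from above, to 1.9 = full. No spring: friction (about 1.6 N at the knob) holds it where it is left
- dimmer_hinge (a point): on the axis of the dimmer lever, at the lever's underside; 185 mm in -y and 35 mm in +x (pocket axes) of the pocket
- dimmer_handle (a point): middle of the upright black round knob, 16 mm diameter, 75 mm from the dimmer's axis; free for 15 mm above and 15 mm below this point. Its x axis points along the lever, outward; the steel lever ends 92 mm from the axis
- mark_tip (a point): inner end, on top, of the small fixed brass setting mark (22 x 7 mm, 10 mm high, fixed to the plate) on the dimmer's scale, 101 mm from the dimmer's axis. Its x axis points radially outward from the dimmer's axis; the lever is at the mark when it points straight at it
- cactus: small potted cactus, pot 90 mm across and 75 mm high, about 180 mm in all; bystander. Origin: centre of underside
- camera: photo camera, 130 x 40 mm, 78 mm high, lens 35 mm long; bystander. Origin: centre of underside
- palette_knife: palette knife, wooden handle 100 mm, blade 100 mm, lying along its x, 16 mm high; bystander. Origin under the joint of handle and blade
- jar: closed jar, 48 mm across, 55 mm high; bystander. Origin: centre of underside

How it is judged (in metres and radians):
On the way, in this order (a step that is already met when the one before it is completed fails the run):
1. dimmer lever fully off with the pocket still empty (value of joint dimmer below 0.08 rad and horizontal distance between each of base_block, spacer1, spacer2, spacer3, cover and pocket above 0.07 m), for 0.2 s.
2. wooden block flat on the pocket floor, lamp off (value of joint dimmer below 0.08 rad and horizontal distance between base_block and pocket below 0.006 m and angle between base_block's own z axis and vertical below 0.06 rad and z of base_block in the frame of pocket below 0.004 m), for 0.2 s.
3. all spacer frames stacked on the block, lamp off (all of step 2 and horizontal distance between each of spacer1, spacer2, spacer3 and pocket below 0.006 m and angle between each of spacer1, spacer2, spacer3's own z axis and vertical below 0.06 rad and z of spacer1 in the frame of pocket between 0.013 and 0.048 m and z of spacer2 in the frame of pocket between 0.013 and 0.048 m and z of spacer3 in the frame of pocket between 0.013 and 0.048 m), for 0.2 s.
4. glass cover flat on top, lamp off (all of step 3 and horizontal distance between cover and pocket below 0.006 m and angle between cover's own z axis and vertical below 0.06 rad and z of cover in the frame of pocket below 0.064 m and z of cover in the frame of base_block above 0.011 m and z of cover in the frame of spacer1 above 0.011 m and z of cover in the frame of spacer2 above 0.011 m and z of cover in the frame of spacer3 above 0.011 m), for 0.2 s.
5. lamp arm in its notch over the pocket, lamp off (value of joint each of dimmer, lamp_arm below 0.08 rad and value of joint lamp_arm above -0.08 rad), for 0.2 s.
6. dimmer lever at the brass mark (angle between the x axis of dimmer_handle and the x axis of mark_tip, either way round below 0.06 rad and value of joint lamp_arm between -0.08 and 0.08 rad), for 0.2 s.
At the end, for the whole second after the job is handed in: In the pocket, flat (tilt under 0.06 rad) and within 6 mm of its centre: the block on the floor, all present spacers on it, the cover on top. Lamp arm within 0.08 rad of its notch, dimmer lever within 0.06 rad of the brass mark, all at rest and released (all of step 6 and horizontal distance between each of base_block, spacer1, spacer2, spacer3, cover and pocket below 0.006 m and angle between each of base_block, spacer1, spacer2, spacer3, cover's own z axis and vertical below 0.06 rad and z of base_block in the frame of pocket below 0.004 m and z of spacer1 in the frame of pocket between 0.013 and 0.048 m and z of spacer2 in the frame of pocket between 0.013 and 0.048 m and z of spacer3 in the frame of pocket between 0.013 and 0.048 m and z of cover in the frame of pocket below 0.064 m and z of cover in the frame of base_block above 0.011 m and z of cover in the frame of spacer1 above 0.011 m and z of cover in the frame of spacer2 above 0.011 m and z of cover in the frame of spacer3 above 0.011 m and linear speed of cover below 0.02 m/s and velocity of joint dimmer between -0.05 and 0.05 rad/s); the robot touches nothing.
It fails at once if a bystander is pushed more than 30 mm or tipped over (distance of any of cactus, camera, palette_knife, jar from where it was at the start of the episode above 0.03 m or angle between any of cactus, camera, palette_knife, jar's own z axis and vertical above 0.5 rad).
Of spacer1, spacer2, spacer3 only 1 to 3 are there at a start; the rules pass over those that are not, and their reading is None.
At some moment in a run one of spacer1, spacer2, spacer3, cover may be knocked a few centimetres aside while the robot is not near it.
Once in a run the grip may slacken for a moment while it holds something.
It also fails if it takes over 210 s, if anything falls off the work surface, if the arm or the gripper's body presses on something with over 40 N, if the wrist force passes 120 N, or if a joint passes its speed limit or range.

## Robot

A 7-joint arm with a two-finger parallel gripper is mounted at the origin on the work surface. World frame = base frame: x ahead of the robot, y to its left, z up, the work surface at z = 0. Lengths are in m, angles in degrees, forces in N, time in s.
With the tool pointing down it reaches from about 0.4 to 0.875 m from the base axis. Payload 6.5 kg.
Tool frame: the origin (TCP) lies at the very end of the fingers, on their centre line; the grasp point (between the pads) lies 19 mm behind it; z points along the fingers, y is the line along which they close (so a half turn about z gives the same grasp; the last joint's range is limited). The gripper opens to 85 mm and grips with 20 to 120 N. Pads are 22 mm wide; open, the fingers measure 114 mm over their backs; the gripper's body (76 mm by 85 mm) begins 54 mm behind the grasp point. The pads swing forward as they close: fully open they stand 13 mm farther back than shut.
Start: joints at [-79.309, 30.733, -0.252, 88.115, 0.149, 61.152, -4.079], TCP at [0.163, 0.629, 0.231] pointing down, gripper open.
Joint ranges: [-154.64, 154.64], [-21.42, 123.67], [-72.66, 72.17], [13.99, 137.28], [-74.86, 254.86], [10.95, 109.41], [-158.01, 158.01]. Speed limits (degrees/s): [136.94, 136.94, 180, 180, 180, 180, 180].

## Interface

Orientations are given as [roll, pitch, yaw] about the fixed x, y, z axes, in that order (R = Rz(yaw) Ry(pitch) Rx(roll)).
In Python, from station import arm, cams gives the robot as it stands.
- The arm moves only by the tool step_arm, never from a script. Its arguments are lists of equal length, an entry for each row: "slide": the shift along the tool's x, y, z normalised to -1 to 1, where 1 is 80 cm, a list of three; "angular": the turn, a rotation vector about the tool's x, y, z normalised to -1 to 1, where 1 is 360 degrees, a list of three; "grip": the closure, from -1 (fully open) to 1 (shut). A call has exactly 5 rows; each row is the pose to reach, as a shift and turn from the pose commanded when the call began, along the tool's axes at that moment, turning the shorter way round; what a row does not reach only later rows make up. A row lasts 1/8 s, in which the tool goes at most 62.5 mm and 10.7 degrees, less where a joint would pass 70% of its speed; a pose out of reach is approached as far as the arm can. A call with a number of a shift or a turn outside -1 to 1 is refused whole. A call with a gripper value outside its range is refused whole. The fingers move at their own pace and stop on an object; "grip_force" is the grip in N (left out, the last holds). Time passes only in rows, so rows that repeat a pose let the fingers close, or fill a call up. It gives the time, the measured TCP pose, the force, the opening and the grip force at its end, in the units of the state.
- arm.read_state(): the state, without advancing time (a new reading comes with each control period).
- cams.read_camera(name): name is "scene" or "top" or "wrist"; returns a dict with "img" (400x640x3 uint8, blue, green, red), "fx", "fy", "cx", "cy" (pixels), "world_to_cam" (4x4, takes a point from world to camera coordinates). Camera axes: x right, y down, z forward; pixel columns grow to the right and rows downward; lengths in m; the calibration is good to about 2 mm. A picture is of the moment at which its call begins. There is no depth.
- arm.hand_in(): hands the job in; it is judged then, once.
The state is a dict: "time_s": time; "qpos": joint angles; "joint_vel": joint speeds; "joint_torque": joint torques, N m; "position": TCP position; "tcp_rot": TCP orientation; "wrist_force": force on the tool from outside, world axes, zero at the start; "ft_torque": the same for the moment, N m; "gripper_width": finger opening in m; "grip_force": force on a finger pad.
Only numpy, scipy, OpenCV 4.12 (cv2) and the standard library are available. Lean on these libraries where they do the work, as an engineer would, in place of code of your own. Each camera call takes 0.05 s, during which the arm holds its last target. There are 200 camera calls.

## Working session

There is one attempt and no reset: what is moved stays moved. The work goes in short steps, Python scripts to look and compute and a tool call to move; the robot and the scene stay as the last step left them, time stands still between calls to the robot, and variables do not carry over. Pictures are saved under pics/ and viewed, at most 14 in all, crops included, and the job is handed in when it is done.

Besides the shell and the picture viewer there is one more tool, called after "Emit:" as name(argument=value, ...), one argument or row to a line, values as JSON. step_arm: Moves the arm, as the interface text tells. Scaled input: -1 to 1 covers 80 cm each way for a shift and 360 degrees each way for a turn. Its arguments: {"type":"object","properties":{"slide":{"type":"array","items":{"type":"array","items":{"type":"number","minimum":-1,"maximum":1}}},"angular":{"type":"array","items":{"type":"array","items":{"type":"number","minimum":-1,"maximum":1}}},"grip":{"type":"array","items":{"type":"number"}},"grip_force":{"type":"number"}},"required":["slide","angular","grip"]}

```bash
ls; mkdir -p pics; python3 - <<'E'
from station import arm,cams
import cv2,numpy as np
s=arm.read_state();print(s)
for n in("top","scene"):
    c=cams.read_camera(n);cv2.imwrite(f"pics/{n}0.png",c["img"]);print(n,c["fx"],c["cx"],c["cy"],np.round(c["world_to_cam"],4).tolist())
E
```

```text
pics
{'time_s': 0.0, 'qpos': array([-79.30906149,  30.77966606,  -0.25470936,  88.17031759,
         0.1500724 ,  61.14862843,  -4.07949815]), 'joint_vel': array([-0.01129127,  0.07954967, -0.06621094, -0.03962859,  0.02521637,
        0.08742247,  0.03496287]), 'joint_torque': array([-1.52642097e-04, -5.83406782e+01,  1.04845516e+00, -2.59091163e+01,
        1.23386024e-02,  9.83415346e-03,  7.03235401e-06]), 'position': array([0.16243485, 0.62874286, 0.23039106]), 'tcp_rot': array([-1.79902037e+02,  7.96528208e-03,  1.65521042e+02]), 'wrist_force': array([-6.86980902e-01, -6.37340153e-04, -3.97018358e-02]), 'ft_torque': array([-0.00536328,  0.01750784,  0.00942481]), 'grip_force': 0.0, 'gripper_width': 0.08537414789205508}
top 465.43750853100255 322.0046254177703 197.66281585359428 [[-0.0177, -0.9998, -0.0016, 0.0357], [-0.9894, 0.0177, -0.1439, 0.5708], [0.144, -0.001, -0.9896, 1.3336], [0.0, 0.0, 0.0, 1.0]]
scene 450.2999428396607 318.99392924903475 194.95611968606983 [[-0.5838, 0.8119, 0.0022, 0.3438], [0.6796, 0.4902, -0.5458, -0.3428], [-0.4442, -0.3171, -0.8379, 1.4764], [0.0, 0.0, 0.0, 1.0]]
```

View pics/top0.png

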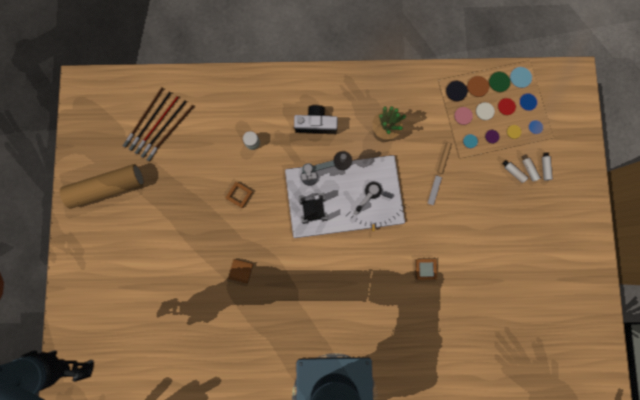

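View pics/scene0.png

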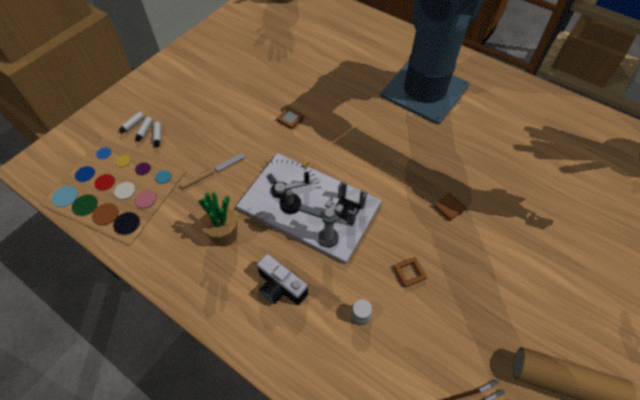

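The top view shows one spacer (240,194), the block (242,270), the cover (427,268), and the station from about (287,158) to (405,235). Next I'll zoom in on the station and segment it.

```bash
cat > h.py <<'E'
import numpy as np,cv2
from scipy.spatial.transform import Rotation as R
from station import arm,cams
def ray(c,uv):
    T=np.array(c["world_to_cam"]);Rm=T[:3,:3];o=-Rm.T@T[:3,3]
    d=Rm.T@np.array([(uv[0]-c["cx"])/c["fx"],(uv[1]-c["cy"])/c["fy"],1]);return o,d
def on(c,uv,z):
    o,d=ray(c,uv);return o+d*(z-o[2])/d[2]
def tri(a,ua,b,ub):
    A=[];B=[]
    for c,u in((a,ua),(b,ub)):
        o,d=ray(c,u);d/=np.linalg.norm(d);P=np.eye(3)-np.outer(d,d);A.append(P);B.append(P@o)
    A=np.vstack(A);return np.linalg.lstsq(A,np.hstack(B),rcond=None)[0]
def pix(c,p):
    q=np.array(c["world_to_cam"])@np.append(p,1);return [c["cx"]+c["fx"]*q[0]/q[2],c["cy"]+c["fy"]*q[1]/q[2]]
def rect(c,mask,z):
    "largest contour -> hull rays on plane z -> minAreaRect (mm)"
    k=max(cv2.findContours(mask,cv2.RETR_EXTERNAL,cv2.CHAIN_APPROX_NONE)[0],key=cv2.contourArea)
    P=np.array([on(c,p[0],z)[:2] for p in cv2.convexHull(k)]);return cv2.minAreaRect((P*1000).astype(np.float32))
def move(p,yaw,mod=360):
    "tool-down target: slide and angular numbers from the present measured pose"
    s=arm.read_state();r=R.from_euler('xyz',s["tcp_rot"],degrees=True)
    dy=(yaw-s["tcp_rot"][2]+mod/2)%mod-mod/2
    t=R.from_euler('xyz',[180,0,s["tcp_rot"][2]+dy],degrees=True)
    print("slide",np.round(r.inv().apply(np.array(p)-s["position"])/.8,4).tolist(),"ang",np.round((r.inv()*t).as_rotvec(degrees=True)/360,4).tolist(),"dyaw",round(dy,1))
E
python3 - <<'E'
from h import *
c=cams.read_camera("top");s=cams.read_camera("scene")
a=cv2.resize(c["img"][140:245,275:415],None,fx=5,fy=5,interpolation=cv2.INTER_CUBIC);cv2.imwrite("pics/t1.png",a)
a=cv2.resize(s["img"][145:265,230:390],None,fx=5,fy=5,interpolation=cv2.INTER_CUBIC);cv2.imwrite("pics/s1.png",a)
E
```

```text
(no output)
```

View pics/t1.png

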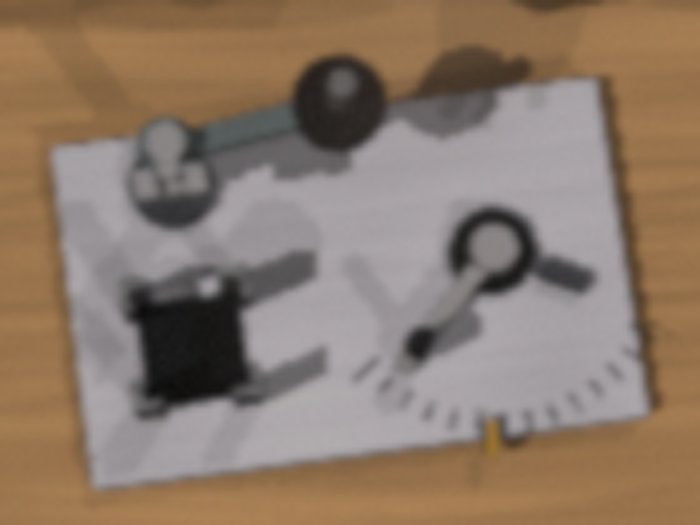

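View pics/s1.png

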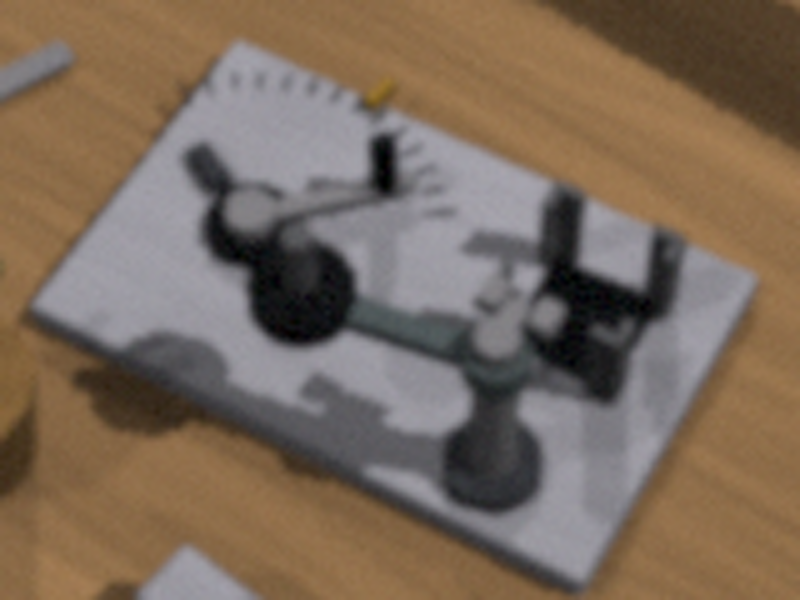

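The pocket is at crop (193,345), the dimmer hinge at (492,248) and the knob at (420,342), both in the top crop. The brass mark is at (492,430) and the lamp head at (340,95), swung toward -y. Off is counter-clockwise, past the mark and toward the right.

```bash
python3 - <<'E'
from h import *
c=cams.read_camera("top");s=cams.read_camera("scene")
T=lambda u,v:(275+u/5,140+v/5); S=lambda u,v:(230+u/5,145+v/5)
hsv=cv2.cvtColor(c["img"],cv2.COLOR_BGR2HSV)
m=((hsv[...,1]<60)&(hsv[...,2]>90)).astype(np.uint8)
z=np.zeros_like(m);z[145:245,280:412]=1;m*=z
k=max(cv2.findContours(m,cv2.RETR_EXTERNAL,cv2.CHAIN_APPROX_NONE)[0],key=cv2.contourArea)
P=np.array([on(c,p[0],.02)[:2] for p in k])
cor=np.array([on(c,T(*u),.02)[:2] for u in((52,148),(600,78),(655,410),(93,487))])
L=[]
for i in range(4):
    a,b=cor[i],cor[(i+1)%4];d=(b-a)/np.linalg.norm(b-a);n=np.array([-d[1],d[0]])
    t=(P-a)@d;e=abs((P-a)@n);q=P[(e<.006)&(t>.02)&(t<np.linalg.norm(b-a)-.02)]
    l=cv2.fitLine(q.astype(np.float32),cv2.DIST_HUBER,0,1e-4,1e-4).ravel();L.append(l);print(i,len(q),np.degrees(np.arctan2(l[1],l[0])),l[2:])
C=[]
for i in range(4):
    a,b=L[i],L[(i+1)%4];t=np.linalg.solve(np.c_[a[:2],-b[:2]],b[2:]-a[2:]);C.append(a[2:]+t[0]*a[:2])
C=np.array(C);print("corners UR,LR,LL,UL",C.round(4).tolist(),np.linalg.norm(np.diff(np.vstack([C,C[:1]]),axis=0),axis=1))
src=np.array([[.135,-.265],[-.075,-.265],[-.075,.07],[.135,.07]])
a=src-src.mean(0);b=C-C.mean(0);th=np.arctan2((a[:,0]*b[:,1]-a[:,1]*b[:,0]).sum(),(a*b).sum())
Rz=np.array([[np.cos(th),-np.sin(th)],[np.sin(th),np.cos(th)]]);o=C.mean(0)-Rz@src.mean(0)
print("yaw",np.degrees(th),"pocket",o,"hinge",o+Rz@[.035,-.185],"lamphinge",o+Rz@[.1,0])
kn=tri(c,T(420,340),s,S(383,150));print("knob mid?",kn)
print("mark",on(c,T(492,425),.03),"lamp handle top",tri(c,T(341,78),s,S(299,232)))
hd=o+Rz@[.035,-.185];v=kn[:2]-hd;print("lever",np.degrees(np.arctan2(v[1],v[0])),np.linalg.norm(v))
# parts
lab=((hsv[...,2]<200)).astype(np.uint8)
for n,(u,v) in dict(spacer=(240,194),block=(242,270),cover=(427,268)).items():
    w=c["img"][v-18:v+18,u-18:u+18].astype(int)
    print(n,on(c,(u,v),.015),w[18,18],w[9,18],w[2,2],w[18,9])
E
```

```text
0 55 -83.65276 [ 0.6866079  -0.07674167]
1 51 6.2685246 [ 0.5990809  -0.20674472]
2 99 -83.43561 [ 0.47283942 -0.02770464]
3 54 6.560872 [0.558751   0.12436448]
corners UR,LR,LL,UL [[0.6998000144958496, -0.195700004696846], [0.49480000138282776, -0.21819999814033508], [0.45669999718666077, 0.11259999871253967], [0.6628999710083008, 0.1362999975681305]] [0.20631033 0.33301336 0.20757373 0.3340683 ]
yaw 6.444298993317066 pocket [0.53779516 0.05228908] hinge [ 0.5933379  -0.12761369] lamphinge [0.6371633 0.0635128]
knob mid? [ 0.535448   -0.08035878  0.06488364]
mark [ 0.4886832  -0.12477519  0.03      ] lamp handle top [ 0.6627338  -0.03192061  0.18393179]
lever 140.77560174164648 0.0747279476912455
spacer [0.59074028 0.27256438 0.015     ] [ 71 107 142] [ 39  76 121] [ 81 123 162] [26 49 78]
block [0.36409464 0.26493571 0.015     ] [21 40 64] [30 56 88] [ 70 108 142] [20 39 64]
cover [ 0.36028125 -0.27999596  0.015     ] [110 118 112] [ 43  75 117] [ 74 112 149] [ 45  76 118]
```

```bash
cat >> h.py <<'E'
def plan(wps,p0=None,y0=None):
    "chained calls: slide/angular of each waypoint (x,y,z,yaw) relative to the one before"
    s=arm.read_state();p=s["position"] if p0 is None else np.array(p0);r=R.from_euler('xyz',s["tcp_rot"] if y0 is None else [180,0,y0],degrees=True)
    for w in wps:
        t=R.from_euler('xyz',[180,0,w[3]],degrees=True)
        print("slide",np.round(r.inv().apply(np.array(w[:3])-p)/.8,4).tolist(),"ang",np.round((r.inv()*t).as_rotvec()/2/np.pi,4).tolist())
        p=np.array(w[:3]);r=t
E
python3 -c "
from h import *
plan([(.29,.40,.25,172.5),(.42,.16,.25,179.5),(.535,-.08,.25,186.4)])"
```

```text
slide [-0.2259, -0.2375, -0.0236] ang [-0.0001, 0.0, -0.0194]
slide [-0.2003, -0.2762, -0.0] ang [0.0, 0.0, -0.0194]
slide [-0.1464, -0.2987, -0.0] ang [0.0, 0.0, -0.0192]
```

Emit:
step_arm(
  slide=[
    [-0.226,-0.2375,-0.0236],
    [-0.226,-0.2375,-0.0236],
    [-0.226,-0.2375,-0.0236],
    [-0.226,-0.2375,-0.0236],
    [-0.226,-0.2375,-0.0236],
  ],
  angular=[
    [0,0,-0.0194],
    [0,0,-0.0194],
    [0,0,-0.0194],
    [0,0,-0.0194],
    [0,0,-0.0194],
  ],
  grip=[-1,-1,-1,-1,-1],
)

```text
time_s: 0.92
position: [0.2928, 0.3963, 0.2506]
tcp_rot: [-180.0, 0.1, 172.1]
wrist_force: [0.4, 0.6, -0.9]
gripper_width: 0.0853
grip_force: 0.0
```

Emit:
step_arm(
  slide=[
    [-0.2,-0.276,0],
    [-0.2,-0.276,0],
    [-0.2,-0.276,0],
    [-0.2,-0.276,0],
    [-0.2,-0.276,0],
  ],
  angular=[
    [0,0,-0.0194],
    [0,0,-0.0194],
    [0,0,-0.0194],
    [0,0,-0.0194],
    [0,0,-0.0194],
  ],
  grip=[-1,-1,-1,-1,-1],
)

```text
time_s: 1.55
position: [0.4214, 0.1576, 0.2504]
tcp_rot: [-180.0, 0.1, 179.2]
wrist_force: [0.5, 0.4, -0.2]
gripper_width: 0.0856
grip_force: 0.0
```

Emit:
step_arm(
  slide=[
    [-0.1464,-0.2987,0],
    [-0.1464,-0.2987,0],
    [-0.1464,-0.2987,0],
    [-0.1464,-0.2987,0],
    [-0.1464,-0.2987,0],
  ],
  angular=[
    [0,0,-0.0192],
    [0,0,-0.0192],
    [0,0,-0.0192],
    [0,0,-0.0192],
    [0,0,-0.0192],
  ],
  grip=[0,0,0,0,0],
)

```text
time_s: 2.17
position: [0.5362, -0.0834, 0.2503]
tcp_rot: [-179.9, 0.0, -173.9]
wrist_force: [-0.1, 0.1, -0.1]
gripper_width: 0.0426
grip_force: 0.0
```

```bash
python3 - <<'E'
from h import *
s=arm.read_state();print(s["time_s"],s["position"],s["tcp_rot"],s["gripper_width"])
c=cams.read_camera("wrist");cv2.imwrite("pics/w1.png",c["img"]);print(np.round(c["world_to_cam"],3).tolist())
for p in ([.5354,-.0804,.065],[.5933,-.1276,.05],[.4887,-.1248,.03],[.5378,.0523,.02]):print(pix(c,p))
E
```

```text
2.175 [ 0.5362418  -0.08344712  0.25027692] [-1.79877487e+02  4.97208609e-02 -1.73874827e+02] 0.04261631408288523
[[-0.106, 0.994, -0.002, 0.14], [0.949, 0.102, 0.299, -0.545], [0.298, 0.03, -0.954, 0.24], [0.0, 0.0, 0.0, 1.0]]
[np.float64(322.27106309494957), np.float64(175.58193468118034)]
[np.float64(275.5758593697189), np.float64(217.53945902548594)]
[np.float64(286.7156469331356), np.float64(123.17148880936412)]
[np.float64(431.98428857553483), np.float64(180.59311660416552)]
```

View pics/w1.png

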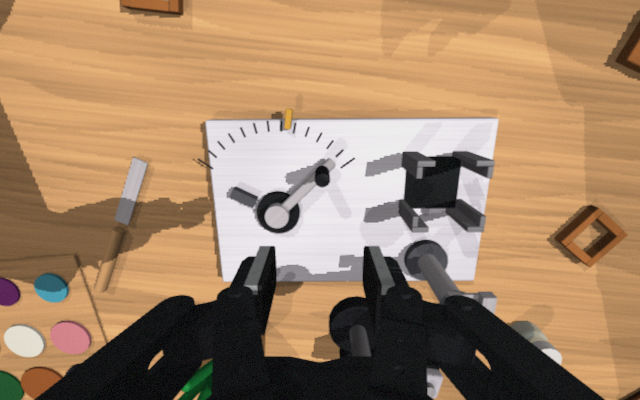

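The wrist view confirms the positions: knob (322,175), hinge (277,215), mark (288,118), pocket (432,181). Next I'll go down, grip the knob and swing it off.

```bash
python3 -c "
from h import *
plan([(.5354,-.0804,.12,186.4),(.5354,-.0804,.057,186.4)])
h=np.array([.5933,-.1276]);f=lambda a:h+.075*np.array([np.cos(np.radians(a)),np.sin(np.radians(a))])
r=R.from_euler('xyz',[180,0,186.4],degrees=True).inv()
for a0 in(141,191):
  print([np.round(r.apply(np.append(f(a0+d)-f(a0),0))/.8,4).tolist() for d in(10,20,30,40,50)])
"
```

```text
slide [0.0009, 0.004, 0.1627] ang [-0.0003, 0.0001, -0.0007]
slide [-0.0, -0.0, 0.0788] ang [0.0, 0.0, 0.0]
[[0.0106, -0.0124, -0.0], [0.0189, -0.0265, -0.0], [0.0246, -0.0419, -0.0], [0.0275, -0.0579, -0.0], [0.0276, -0.0743, -0.0]]
[[-0.0027, -0.0161, -0.0], [-0.0082, -0.0315, -0.0], [-0.0163, -0.0457, -0.0], [-0.0267, -0.0583, -0.0], [-0.0391, -0.0689, -0.0]]
```

Emit:
step_arm(
  slide=[
    [0.001,0.004,0.08],
    [0.001,0.004,0.1627],
    [0.001,0.004,0.1627],
    [0.001,0.004,0.1627],
    [0.001,0.004,0.1627],
  ],
  angular=[
    [0,0,0],
    [0,0,0],
    [0,0,0],
    [0,0,0],
    [0,0,0],
  ],
  grip=[0.2,0.2,0.2,0.2,0.2],
)

```text
time_s: 2.85
position: [0.5358, -0.0763, 0.1226]
tcp_rot: [-180.0, 0.3, -173.6]
wrist_force: [0.7, 0.1, 0.1]
gripper_width: 0.0339
grip_force: 0.0
```

Emit:
step_arm(
  slide=[
    [0,0,0.03],
    [0,0,0.06],
    [0,0,0.0788],
    [0,0,0.0788],
    [0,0,0.0788],
  ],
  angular=[
    [0,0,0],
    [0,0,0],
    [0,0,0],
    [0,0,0],
    [0,0,0],
  ],
  grip=[0.2,0.2,0.2,0.2,0.2],
)

```text
time_s: 3.48
position: [0.5347, -0.0767, 0.0581]
tcp_rot: [-180.0, 0.1, -173.6]
wrist_force: [0.3, 0.1, -0.0]
gripper_width: 0.0339
grip_force: 0.0
```

Emit:
step_arm(
  slide=[
    [0,0,0],
    [0,0,0],
    [0,0,0],
    [0,0,0],
    [0,0,0],
  ],
  angular=[
    [0,0,0],
    [0,0,0],
    [0,0,0],
    [0,0,0],
    [0,0,0],
  ],
  grip=[1,1,1,1,1],
  grip_force=25,
)

```text
time_s: 4.1
position: [0.5364, -0.0782, 0.0584]
tcp_rot: [-179.8, 0.3, -173.7]
wrist_force: [3.7, -2.9, 1.0]
gripper_width: 0.0144
grip_force: 24.6
```

Emit:
step_arm(
  slide=[
    [0.0106,-0.0124,0],
    [0.0189,-0.0265,0],
    [0.0246,-0.0419,0],
    [0.0275,-0.0579,0],
    [0.0276,-0.0743,0],
  ],
  angular=[
    [0,0,0],
    [0,0,0],
    [0,0,0],
    [0,0,0],
    [0,0,0],
  ],
  grip=[1,1,1,1,1],
)

```text
time_s: 4.72
position: [0.515, -0.1371, 0.0572]
tcp_rot: [179.8, -0.3, -173.6]
wrist_force: [-7.1, 4.7, 9.4]
gripper_width: 0.0146
grip_force: 26.6
```

Emit:
step_arm(
  slide=[
    [-0.0027,-0.0161,0],
    [-0.0082,-0.0315,0],
    [-0.0163,-0.0457,0],
    [-0.0215,-0.052,0],
    [-0.0267,-0.0583,0],
  ],
  angular=[
    [0,0,0],
    [0,0,0],
    [0,0,0],
    [0,0,0],
    [0,0,0],
  ],
  grip=[1,1,1,1,1],
)

```text
time_s: 5.35
position: [0.5433, -0.1825, 0.0572]
tcp_rot: [180.0, -0.1, -173.6]
wrist_force: [-4.4, 0.9, 5.8]
gripper_width: 0.0148
grip_force: 26.3
```

```bash
python3 - <<'E'
from h import *
s=arm.read_state();print(s["position"],s["wrist_force"])
h=np.array([.5933,-.1276]);v=s["position"][:2]-h;print(np.linalg.norm(v),np.degrees(np.arctan2(v[1],v[0]))%360)
c=cams.read_camera("top")
cv2.imwrite("pics/t2.png",cv2.resize(c["img"][140:245,335:415],None,fx=5,fy=5,interpolation=cv2.INTER_CUBIC))
E
```

```text
[ 0.54332129 -0.18246953  0.05716226] [-4.35132753  0.93648625  5.8351332 ]
0.07421951904177905 227.67072282571525
```

View pics/t2.png

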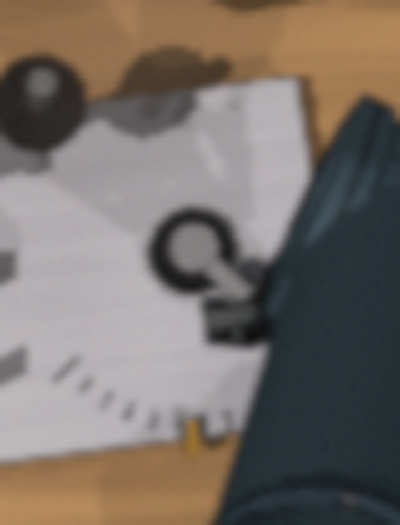

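The gripper is holding the knob at about 228° and hasn't reached the stop yet. I'll continue in small steps and watch the force.

```bash
python3 -c "
from h import *
h=np.array([.5933,-.1276]);f=lambda a:h+.075*np.array([np.cos(np.radians(a)),np.sin(np.radians(a))])
r=R.from_euler('xyz',[180,0,186.4],degrees=True).inv()
print([np.round(r.apply(np.append(f(231+d)-f(231),0))/.8,4).tolist() for d in(3,6,9,12,15,18,21)])
"
```

```text
[[-0.0035, -0.0034, -0.0], [-0.0072, -0.0066, -0.0], [-0.0111, -0.0096, -0.0], [-0.0151, -0.0124, -0.0], [-0.0193, -0.015, -0.0], [-0.0236, -0.0174, -0.0], [-0.028, -0.0195, -0.0]]
```

Emit:
step_arm(
  slide=[
    [-0.0035,-0.0034,0],
    [-0.0072,-0.0066,0],
    [-0.0072,-0.0066,0],
    [-0.0072,-0.0066,0],
    [-0.0072,-0.0066,0],
  ],
  angular=[
    [0,0,0],
    [0,0,0],
    [0,0,0],
    [0,0,0],
    [0,0,0],
  ],
  grip=[1,1,1,1,1],
)

```text
time_s: 6.02
position: [0.5501, -0.1874, 0.0572]
tcp_rot: [-180.0, -0.1, -173.6]
wrist_force: [-3.8, -1.0, 5.5]
gripper_width: 0.0148
grip_force: 26.3
```

Emit:
step_arm(
  slide=[
    [-0.004,-0.003,0],
    [-0.008,-0.0058,0],
    [-0.008,-0.0058,0],
    [-0.008,-0.0058,0],
    [-0.008,-0.0058,0],
  ],
  angular=[
    [0,0,0],
    [0,0,0],
    [0,0,0],
    [0,0,0],
    [0,0,0],
  ],
  grip=[1,1,1,1,1],
)

```text
time_s: 6.65
position: [0.5571, -0.1916, 0.0572]
tcp_rot: [-180.0, -0.1, -173.6]
wrist_force: [-4.0, -1.2, 4.5]
gripper_width: 0.0151
grip_force: 26.3
```

Emit:
step_arm(
  slide=[
    [-0.0043,-0.0024,0],
    [-0.0087,-0.0045,0],
    [-0.0087,-0.0045,0],
    [-0.0087,-0.0045,0],
    [-0.0087,-0.0045,0],
  ],
  angular=[
    [0,0,0],
    [0,0,0],
    [0,0,0],
    [0,0,0],
    [0,0,0],
  ],
  grip=[1,1,1,1,1],
)

```text
time_s: 7.28
position: [0.5609, -0.1933, 0.0568]
tcp_rot: [179.8, -0.4, -173.7]
wrist_force: [-12.3, 1.9, 15.1]
gripper_width: 0.0151
grip_force: 25.2
```

Emit:
step_arm(
  slide=[
    [-0.0045,-0.002,0],
    [-0.009,-0.0038,0],
    [-0.009,-0.0038,0],
    [-0.009,-0.0038,0],
    [-0.009,-0.0038,0],
  ],
  angular=[
    [0,0,0],
    [0,0,0],
    [0,0,0],
    [0,0,0],
    [0,0,0],
  ],
  grip=[1,1,1,1,1],
)

```text
time_s: 7.9
position: [0.565, -0.1929, 0.0553]
tcp_rot: [179.5, -0.8, -173.6]
wrist_force: [-18.8, 6.2, 14.5]
gripper_width: 0.0148
grip_force: 26.5
```

Emit:
step_arm(
  slide=[
    [0,0,0],
    [0,0,0],
    [0,0,0],
    [0,0,-0.05],
    [0,0,-0.1],
  ],
  angular=[
    [0,0,0],
    [0,0,0],
    [0,0,0],
    [0,0,0],
    [0,0,0],
  ],
  grip=[0.2,0.2,0.2,0.2,0.2],
)

```text
time_s: 8.52
position: [0.5729, -0.1956, 0.1377]
tcp_rot: [-180.0, -0.0, -173.6]
wrist_force: [0.4, -0.3, 0.2]
gripper_width: 0.0339
grip_force: 0.0
```

Emit:
step_arm(
  slide=[
    [0.1,0.05,-0.1],
    [0.15,0.2,-0.15],
    [0.15,0.25,-0.15],
    [0.15,0.25,-0.15],
    [0.15,0.25,-0.15],
  ],
  angular=[
    [0,0,0],
    [0,0,0],
    [0,0,0],
    [0,0,0],
    [0,0,0],
  ],
  grip=[-1,-1,-1,-1,-1],
)

```text
time_s: 9.15
position: [0.4307, -0.0073, 0.2583]
tcp_rot: [179.9, 0.1, -173.4]
wrist_force: [0.5, -0.8, -0.2]
gripper_width: 0.0857
grip_force: 0.0
```

```bash
python3 - <<'E'
from h import *
s=arm.read_state();print(s["time_s"],s["position"],s["tcp_rot"])
c=cams.read_camera("wrist")
cv2.imwrite("pics/w2.png",c["img"])
for n,p in dict(hinge=[.5933,-.1276,.05],off=[.5933+.075*np.cos(np.radians(246)),-.1276+.075*np.sin(np.radians(246)),.065],mark=[.4887,-.1248,.03],pocket=[.5378,.0523,.02],block=[.364,.265,.016]).items():print(n,np.round(pix(c,p)))
E
```

```text
9.15 [ 0.43070579 -0.00729071  0.25832848] [ 1.79934024e+02  1.42492998e-01 -1.73380924e+02]
hinge [209. 287.]
off [146. 265.]
mark [217. 203.]
pocket [354. 251.]
block [553. 136.]
```

View pics/w2.png

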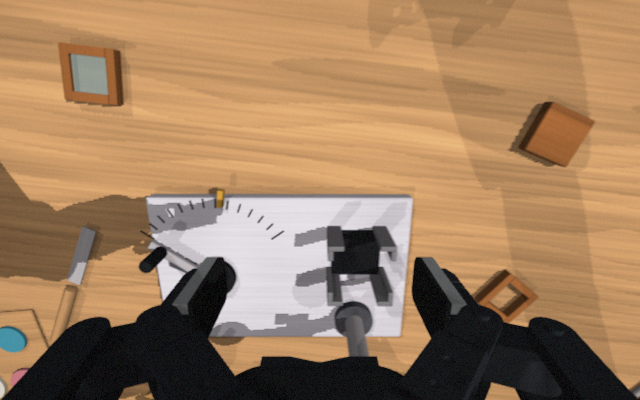

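The knob now sits at (152,260), next to the first scale tick at (147,235). I'll check the angles numerically and measure the parts in the same image.

```bash
python3 - <<'E'
from h import *
c=cams.read_camera("wrist");h=np.array([.5933,-.1276])
for n,u,z in(("first",(147,235),.02),("last",(278,235),.02),("knob",(152,260),.067),("mark",(219,206),.03)):
    p=on(c,u,z);v=p[:2]-h;print(n,p.round(4),np.linalg.norm(v).round(4),np.degrees(np.arctan2(v[1],v[0]))%360)
hsv=cv2.cvtColor(c["img"],cv2.COLOR_BGR2HSV)
for n,(x,y,z) in dict(block=(557,134,.016),cover=(92,74,.014)).items():
    print(n,hsv[y,x],hsv[y,x+45-90*(n=="block")],[hsv[y+d,x].tolist() for d in(-40,-27,27,36)])
E
```

```text
first [ 0.5462 -0.2155  0.02  ] 0.0997 241.81934461861215
last [ 0.5267 -0.0474  0.02  ] 0.1042 129.70151627029452
knob [ 0.5538 -0.1864  0.067 ] 0.0708 236.10149022770725
mark [ 0.4921 -0.1212  0.03  ] 0.1014 176.3690855470046
block [ 12 174 170] [ 15 123 197] [[15, 125, 184], [13, 160, 148], [13, 167, 147], [16, 121, 179]]
cover [ 47  15 155] [ 15 126 197] [[16, 127, 191], [13, 148, 165], [13, 168, 168], [14, 123, 185]]
```

```bash
python3 - <<'E'
from h import *
c=cams.read_camera("top");cv2.imwrite("pics/t3.png",cv2.resize(c["img"][165:235,335:415],None,fx=8,fy=8,interpolation=cv2.INTER_CUBIC))
E
```

```text
(no output)
```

View pics/t3.png

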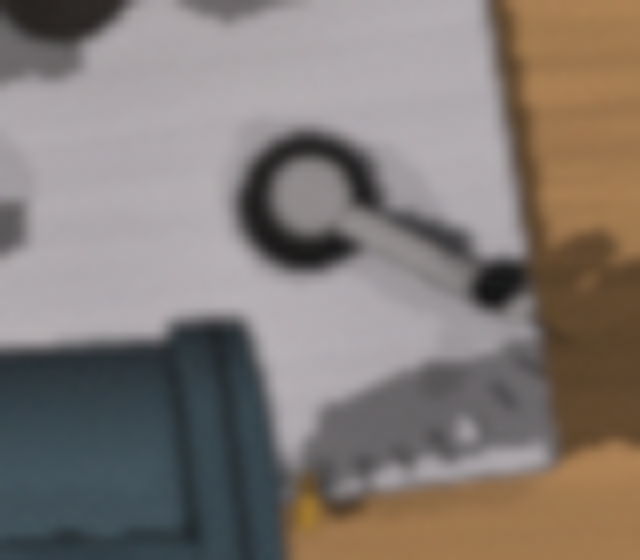

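The lever rests against its stop piece at crop (455,245), so the dimmer is off. Next is the block.

```bash
python3 -c "
from h import *
plan([(.364,.265,.22,186.4)])"
```

```text
slide [0.0453, 0.3505, 0.047] ang [0.0, 0.0003, 0.0003]
```

Emit:
step_arm(
  slide=[
    [0.0453,0.3505,0.047],
    [0.0453,0.3505,0.047],
    [0.0453,0.3505,0.047],
    [0.0453,0.3505,0.047],
    [0.0453,0.3505,0.047],
  ],
  angular=[
    [0,0,0],
    [0,0,0],
    [0,0,0],
    [0,0,0],
    [0,0,0],
  ],
  grip=[-1,-1,-1,-1,-1],
)

```text
time_s: 9.93
position: [0.3641, 0.2665, 0.2185]
tcp_rot: [180.0, -0.0, -173.5]
wrist_force: [0.5, -0.1, -0.0]
gripper_width: 0.0851
grip_force: 0.0
```

Emit:
step_arm(
  slide=[
    [0,0,0],
    [0,0,0],
    [0,0,0],
    [0,0,0],
    [0,0,0],
  ],
  angular=[
    [0,0,0],
    [0,0,0],
    [0,0,0],
    [0,0,0],
    [0,0,0],
  ],
  grip=[-1,-1,-1,-1,-1],
)

```text
time_s: 10.55
position: [0.3643, 0.264, 0.2195]
tcp_rot: [180.0, 0.0, -173.7]
wrist_force: [0.6, 1.0, -0.0]
gripper_width: 0.0856
grip_force: 0.0
```

```bash
cat >> h.py <<'E'
def part(c,guess,z,name):
    "top face of a wooden part near guess (world, on plane z): gradient-free colour mask, rect on plane z"
    hsv=cv2.cvtColor(c["img"],cv2.COLOR_BGR2HSV);u,v=map(int,pix(c,guess))
    m=((hsv[...,0]<=14)&(hsv[...,1]>140)&(hsv[...,2]>60)).astype(np.uint8)*255
    w=np.zeros_like(m);w[max(v-75,0):v+75,max(u-75,0):u+75]=1;m*=w
    m=cv2.morphologyEx(m,cv2.MORPH_OPEN,np.ones((3,3)))
    cv2.imwrite(f"pics/{name}.png",np.hstack([c["img"],cv2.cvtColor(m,cv2.COLOR_GRAY2BGR)])[max(v-100,0):v+100])
    print((u,v),rect(c,m,z))
E
python3 - <<'E'
from h import *
print(arm.read_state()["position"],arm.read_state()["tcp_rot"])
c=cams.read_camera("wrist");part(c,(.364,.265,.016),.016,"b1")
u,v=map(int,pix(c,(.364,.265,.016)));a=c["img"][v-90:v+90,u-120:u+120];cv2.imwrite("pics/b1c.png",cv2.resize(a,None,fx=3,fy=3))
print(u-120,v-90)
E
```

```text
[0.36432522 0.26399163 0.21948585] [ 1.79995952e+02  1.41431168e-02 -1.73656334e+02]
(319, 172) ((361.846923828125, 271.05841064453125), (60.289878845214844, 61.00748062133789), 75.1010971069336)
199 82
```

View pics/b1c.png

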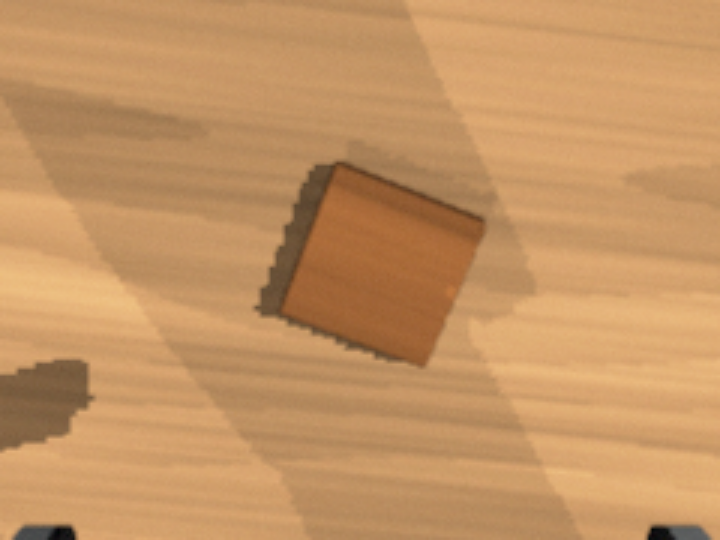

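The block is cleanly segmented (60×61 mm), centred at (0.362, 0.271) and turned 75°. Next I'll pick it up.

```bash
python3 -c "
from h import *
plan([(.3625,.271,.10,165.1),(.3625,.271,.001,165.1)])"
```

```text
slide [0.0012, 0.0088, 0.1493] ang [0.0, 0.0, 0.0591]
slide [0.0, -0.0, 0.1238] ang [0.0, 0.0, 0.0]
```

Emit:
step_arm(
  slide=[
    [0.0012,0.0088,0.07],
    [0.0012,0.0088,0.13],
    [0.0012,0.0088,0.1493],
    [0.0012,0.0088,0.1493],
    [0.0012,0.0088,0.1493],
  ],
  angular=[
    [0,0,0.025],
    [0,0,0.05],
    [0,0,0.059],
    [0,0,0.059],
    [0,0,0.059],
  ],
  grip=[-1,-1,-1,-1,-1],
)

```text
time_s: 11.22
position: [0.3629, 0.2718, 0.1008]
tcp_rot: [179.9, 0.0, 165.2]
wrist_force: [0.1, -0.1, 0.6]
gripper_width: 0.0854
grip_force: 0.0
```

Emit:
step_arm(
  slide=[
    [0,0,0.04],
    [0,0,0.08],
    [0,0,0.11],
    [0,0,0.1238],
    [0,0,0.1238],
  ],
  angular=[
    [0,0,0],
    [0,0,0],
    [0,0,0],
    [0,0,0],
    [0,0,0],
  ],
  grip=[-1,-1,-1,-1,-1],
)

```text
time_s: 11.85
position: [0.3626, 0.2715, 0.0012]
tcp_rot: [180.0, 0.0, 165.2]
wrist_force: [0.4, -0.6, -0.8]
gripper_width: 0.085
grip_force: 0.0
```

Emit:
step_arm(
  slide=[
    [0,0,0],
    [0,0,0],
    [0,0,0],
    [0,0,0],
    [0,0,0],
  ],
  angular=[
    [0,0,0],
    [0,0,0],
    [0,0,0],
    [0,0,0],
    [0,0,0],
  ],
  grip=[1,1,1,1,1],
  grip_force=50,
)

```text
time_s: 12.48
position: [0.3629, 0.2718, 0.0021]
tcp_rot: [179.9, 0.1, 165.2]
wrist_force: [-0.9, -0.7, 8.9]
gripper_width: 0.0584
grip_force: 52.2
```

```bash
python3 -c "
from h import *
plan([(.3625,.271,.10,165.1),(.50,.14,.26,178),(.59,.07,.26,186.4)],p0=(.3625,.271,.001),y0=165.1)"
```

```text
slide [0.0, 0.0, -0.1238] ang [0.0, 0.0, 0.0]
slide [-0.2082, -0.114, -0.2] ang [0.0, 0.0, -0.0358]
slide [-0.1155, -0.0835, -0.0] ang [0.0, 0.0, -0.0233]
```

Emit:
step_arm(
  slide=[
    [0,0,-0.03],
    [0,0,-0.06],
    [0,0,-0.09],
    [0,0,-0.1238],
    [0,0,-0.1238],
  ],
  angular=[
    [0,0,0],
    [0,0,0],
    [0,0,0],
    [0,0,0],
    [0,0,0],
  ],
  grip=[1,1,1,1,1],
)

```text
time_s: 13.1
position: [0.3636, 0.2724, 0.102]
tcp_rot: [179.8, 0.1, 165.2]
wrist_force: [0.1, -0.2, -0.6]
gripper_width: 0.0587
grip_force: 55.2
```

Emit:
step_arm(
  slide=[
    [-0.04,-0.023,-0.04],
    [-0.08,-0.046,-0.08],
    [-0.12,-0.069,-0.12],
    [-0.16,-0.09,-0.16],
    [-0.2082,-0.114,-0.2],
  ],
  angular=[
    [0,0,-0.007],
    [0,0,-0.014],
    [0,0,-0.021],
    [0,0,-0.028],
    [0,0,-0.0358],
  ],
  grip=[1,1,1,1,1],
)

```text
time_s: 13.72
position: [0.5, 0.1398, 0.2603]
tcp_rot: [180.0, -0.1, 178.2]
wrist_force: [1.4, 1.0, -1.5]
gripper_width: 0.0587
grip_force: 55.2
```

Emit:
step_arm(
  slide=[
    [-0.04,-0.028,0],
    [-0.08,-0.056,0],
    [-0.1155,-0.0835,0],
    [-0.1155,-0.0835,0],
    [-0.1155,-0.0835,0],
  ],
  angular=[
    [0,0,-0.01],
    [0,0,-0.02],
    [0,0,-0.0233],
    [0,0,-0.0233],
    [0,0,-0.0233],
  ],
  grip=[1,1,1,1,1],
)

```text
time_s: 14.35
position: [0.5891, 0.0712, 0.259]
tcp_rot: [180.0, -0.1, -173.5]
wrist_force: [0.0, -0.7, -1.5]
gripper_width: 0.0583
grip_force: 55.1
```

```bash
python3 - <<'E'
from h import *
s=arm.read_state();print(s["position"],s["tcp_rot"],s["gripper_width"])
c=cams.read_camera("wrist");cv2.imwrite("pics/w3.png",c["img"])
u,v=map(int,pix(c,(.5378,.0523,.05)));print(u,v)
v0=max(v-90,0);u0=u-120
cv2.imwrite("pics/w3c.png",cv2.resize(c["img"][v0:v0+190,u0:u0+250],None,fx=3,fy=3,interpolation=cv2.INTER_CUBIC));print(u0,v0)
E
```

```text
[0.58912423 0.07123816 0.25901885] [ 1.79971045e+02 -1.03695412e-01 -1.73547439e+02] 0.058341654075437704
306 123
186 33
```

View pics/w3c.png

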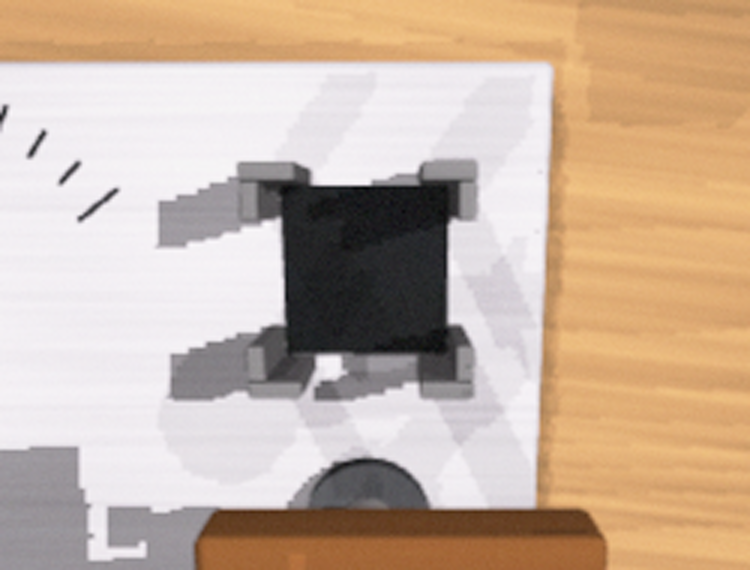

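```bash
python3 - <<'E'
from h import *
c=cams.read_camera("wrist")
for q,z in(([(238,163),(477,160),(475,397),(248,397)],.082),([(283,187),(447,187),(447,352),(288,352)],.02)):
    P=np.array([on(c,(186+x/3,33+y/3),z)[:2] for x,y in q]);r=cv2.minAreaRect((P*1000).astype(np.float32));print(z,P.mean(0).round(4),r,np.linalg.norm(np.diff(P[[0,1,2,3,0]],axis=0),axis=1).round(4))
# held block: bottom-edge check
for n,a,b in(("left",(238,163),(248,397)),("right",(477,160),(475,397)),("top",(238,163),(477,160)),("bot",(248,397),(475,397))):
    d=on(c,(186+b[0]/3,33+b[1]/3),.082)-on(c,(186+a[0]/3,33+a[1]/3),.082);print(n,np.degrees(np.arctan2(d[1],d[0])))
# plate edges (z=.02): right edge and top edge
d=on(c,(186+537/3,33+500/3),.02)-on(c,(186+552/3,33+65/3),.02);print("plate right",np.degrees(np.arctan2(d[1],d[0])))
d=on(c,(186+552/3,33+64/3),.02)-on(c,(186,33+62/3),.02);print("plate near",np.degrees(np.arctan2(d[1],d[0])))
E
```

```text
0.082 [0.5399 0.0534] ((539.6526489257812, 53.54494857788086), (75.4523696899414, 76.63993072509766), 6.469013690948486) [0.0752 0.0755 0.0766 0.0746]
0.02 [0.5402 0.0536] ((540.2123413085938, 53.766029357910156), (62.329708099365234, 63.19502639770508), 6.47002649307251) [0.062  0.0623 0.0632 0.0623]
left 6.20949811459792
right 7.342303025317956
top 97.15259490430205
bot 96.46898713097787
plate right 7.03227607717465
plate near 96.2859143587768
```

```bash
python3 - <<'E'
from h import *
c=cams.read_camera("wrist");s=arm.read_state()
r=R.from_euler('xyz',s["tcp_rot"],degrees=True).inv()
for q,z in(([(197,538),(605,538)],.273),([(222,511),(584,511)],.257)):
    P=[on(c,(186+x/3,33+y/3),z) for x,y in q];print([ (r.apply(p-s["position"])*1000).round(1).tolist() for p in P])
print(s["position"]);plan([(.540,.0535,.14,186.5),(.540,.0535,.06,186.5)])
E
```

```text
[[30.5, -28.6, -13.3], [30.5, 29.6, -13.2]]
[[29.4, -27.9, 2.7], [29.3, 29.6, 2.8]]
[0.58921812 0.07178389 0.25974316]
slide [0.0636, -0.0158, 0.1497] ang [0.0001, -0.0001, 0.0001]
slide [-0.0, -0.0, 0.1] ang [0.0, 0.0, 0.0]
```

```bash
python3 -c "
from h import *
plan([(.540,.0528,.10,186.5)])"
```

```text
slide [0.0637, -0.0167, 0.1997] ang [0.0001, -0.0001, 0.0001]
```

Emit:
step_arm(
  slide=[
    [0.0637,-0.0167,0.04],
    [0.0637,-0.0167,0.1],
    [0.0637,-0.0167,0.15],
    [0.0637,-0.0167,0.1997],
    [0.0637,-0.0167,0.1997],
  ],
  angular=[
    [0,0,0],
    [0,0,0],
    [0,0,0],
    [0,0,0],
    [0,0,0],
  ],
  grip=[1,1,1,1,1],
)

```text
time_s: 15.12
position: [0.5382, 0.052, 0.0981]
tcp_rot: [-180.0, -0.3, -173.5]
wrist_force: [0.1, 0.4, -0.2]
gripper_width: 0.0584
grip_force: 55.1
```

Emit:
step_arm(
  slide=[
    [0,0,0],
    [0,0,0],
    [0,0,0],
    [0,0,0],
    [0,0,0],
  ],
  angular=[
    [0,0,0],
    [0,0,0],
    [0,0,0],
    [0,0,0],
    [0,0,0],
  ],
  grip=[1,1,1,1,1],
)

```text
time_s: 15.75
position: [0.541, 0.0516, 0.1004]
tcp_rot: [180.0, 0.0, -173.6]
wrist_force: [-0.0, 0.4, -1.0]
gripper_width: 0.0587
grip_force: 55.1
```

```bash
python3 -c "
from h import *
s=arm.read_state();print(s['position'],s['tcp_rot'],s['wrist_force']);plan([(.540,.0528,.06,186.5),(.54,.0528,.022,186.5)])"
```

```text
[0.54096435 0.05163869 0.10040406] [ 1.79997809e+02  1.85308412e-02 -1.73563319e+02] [-0.00745029  0.44961303 -0.9595384 ]
slide [0.0011, 0.0016, 0.0505] ang [0.0, 0.0001, -0.0002]
slide [-0.0, -0.0, 0.0475] ang [0.0, 0.0, 0.0]
```

Emit:
step_arm(
  slide=[
    [0.0006,0.001,0.005],
    [0.0006,0.001,0.015],
    [0.0006,0.001,0.025],
    [0.0006,0.001,0.0375],
    [0.0006,0.001,0.05],
  ],
  angular=[
    [0,0,0],
    [0,0,0],
    [0,0,0],
    [0,0,0],
    [0,0,0],
  ],
  grip=[1,1,1,1,1],
)

```text
time_s: 16.38
position: [0.5401, 0.0523, 0.0593]
tcp_rot: [-180.0, -0.0, -173.6]
wrist_force: [-0.2, 0.6, -0.1]
gripper_width: 0.0586
grip_force: 55.1
```

Inserted with no contact force, so I'll lower it the rest of the way.

Emit:
step_arm(
  slide=[
    [0,0,0.01],
    [0,0,0.02],
    [0,0,0.03],
    [0,0,0.04],
    [0,0,0.0465],
  ],
  angular=[
    [0,0,0],
    [0,0,0],
    [0,0,0],
    [0,0,0],
    [0,0,0],
  ],
  grip=[1,1,1,1,1],
)

```text
time_s: 17.0
position: [0.5402, 0.0523, 0.0224]
tcp_rot: [-180.0, -0.0, -173.6]
wrist_force: [0.2, -0.7, -1.3]
gripper_width: 0.0581
grip_force: 55.1
```

Emit:
step_arm(
  slide=[
    [0,0,0],
    [0,0,0],
    [0,0,0],
    [0,0,0],
    [0,0,0],
  ],
  angular=[
    [0,0,0],
    [0,0,0],
    [0,0,0],
    [0,0,0],
    [0,0,0],
  ],
  grip=[1,1,1,1,1],
)

```text
time_s: 17.62
position: [0.5403, 0.0524, 0.0231]
tcp_rot: [180.0, 0.0, -173.6]
wrist_force: [0.2, -0.3, -1.4]
gripper_width: 0.0585
grip_force: 55.2
```

Emit:
step_arm(
  slide=[
    [0,0,0.002],
    [0,0,0.002],
    [0,0,0.002],
    [0,0,0.002],
    [0,0,0.002],
  ],
  angular=[
    [0,0,0],
    [0,0,0],
    [0,0,0],
    [0,0,0],
    [0,0,0],
  ],
  grip=[1,1,-1,-1,-1],
)

```text
time_s: 18.25
position: [0.5403, 0.0523, 0.0213]
tcp_rot: [-180.0, -0.0, -173.6]
wrist_force: [-0.6, -0.5, 0.5]
gripper_width: 0.0853
grip_force: 0.0
```

Emit:
step_arm(
  slide=[
    [0,0,0],
    [0,0,-0.03],
    [0,0,-0.1],
    [0,0,-0.18],
    [0,0,-0.25],
  ],
  angular=[
    [0,0,0],
    [0,0,0],
    [0,0,0],
    [0,0,0],
    [0,0,0],
  ],
  grip=[-1,-1,-1,-1,-1],
)

```text
time_s: 18.88
position: [0.5402, 0.0523, 0.2235]
tcp_rot: [180.0, 0.0, -173.6]
wrist_force: [0.5, -0.2, -0.5]
gripper_width: 0.0857
grip_force: 0.0
```

```bash
python3 - <<'E'
from h import *
s=arm.read_state();print(s["position"],s["tcp_rot"])
c=cams.read_camera("wrist");part(c,(.54,.0535,.036),.036,"k1")
plan([(.5907,.2726,.22,186.5)])
E
```

```text
[0.54020894 0.05225824 0.22353789] [ 1.79999339e+02  3.36208400e-02 -1.73574165e+02]
(320, 175) ((539.3023681640625, 52.21397399902344), (60.35418701171875, 60.34999465942383), 6.403450965881348)
slide [-0.0879, 0.2668, 0.015] ang [0.0002, 0.0019, -0.0003]
```

The block is seated: 60.4 mm square, centred at (0.539, 0.052). Now the spacer.

Emit:
step_arm(
  slide=[
    [-0.088,0.267,-0.015],
    [-0.088,0.267,0.005],
    [-0.088,0.267,0.005],
    [-0.088,0.267,0.005],
    [-0.088,0.267,0.005],
  ],
  angular=[
    [0,0,0],
    [0,0,0],
    [0,0,0],
    [0,0,0],
    [0,0,0],
  ],
  grip=[-1,-1,-1,-1,-1],
)

```text
time_s: 19.55
position: [0.5852, 0.2769, 0.2163]
tcp_rot: [179.9, -0.1, -173.2]
wrist_force: [0.1, -0.4, -0.6]
gripper_width: 0.0851
grip_force: 0.0
```

Emit:
step_arm(
  slide=[
    [0,0,0],
    [0,0,0],
    [0,0,0],
    [0,0,0],
    [0,0,0],
  ],
  angular=[
    [0,0,0],
    [0,0,0],
    [0,0,0],
    [0,0,0],
    [0,0,0],
  ],
  grip=[-1,-1,-1,-1,-1],
)

```text
time_s: 20.18
position: [0.5864, 0.2723, 0.2175]
tcp_rot: [180.0, 0.0, -173.6]
wrist_force: [0.7, -0.2, 0.2]
gripper_width: 0.0853
grip_force: 0.0
```

```bash
python3 - <<'E'
from h import *
s=arm.read_state();print(s["position"],s["tcp_rot"])
c=cams.read_camera("wrist");part(c,(.5907,.2726,.014),.014,"sp1")
u,v=map(int,pix(c,(.5907,.2726,.014)));cv2.imwrite("pics/sp1c.png",cv2.resize(c["img"][max(v-150,0):v+100,max(u-220,0):u+220],None,fx=1.6,fy=1.6))
E
```

```text
[0.58637706 0.27228922 0.21746354] [ 1.79996659e+02  6.02779299e-03 -1.73584722e+02]
(318, 176) ((590.8609008789062, 277.85504150390625), (60.71611785888672, 61.34502410888672), 58.08137893676758)
```

View pics/sp1c.png

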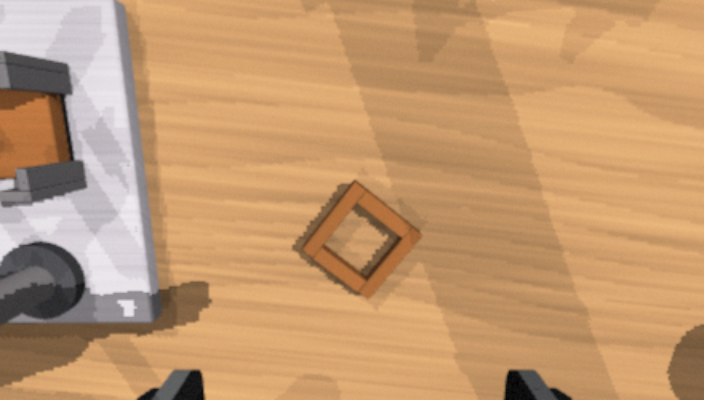

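The spacer is at (0.591, 0.278), turned 58°. Next I'll pick it up.

```bash
python3 -c "
from h import *
plan([(.591,.278,.10,148.1),(.591,.278,.001,148.1),(.591,.278,.14,148.1),(.575,.20,.2,167),(.540,.0528,.14,186.5)])"
```

```text
slide [-0.0065, 0.0063, 0.1468] ang [0.0, 0.0, 0.1065]
slide [-0.0, -0.0, 0.1238] ang [0.0, 0.0, 0.0]
slide [0.0, 0.0, -0.1738] ang [0.0, 0.0, 0.0]
slide [-0.0345, -0.0933, -0.075] ang [0.0, 0.0, -0.0525]
slide [0.0012, -0.1891, 0.075] ang [0.0, 0.0, -0.0542]
```

Emit:
step_arm(
  slide=[
    [-0.0065,0.0063,0.04],
    [-0.0065,0.0063,0.08],
    [-0.0065,0.0063,0.12],
    [-0.0065,0.0063,0.1468],
    [-0.0065,0.0063,0.1468],
  ],
  angular=[
    [0,0,0.027],
    [0,0,0.054],
    [0,0,0.081],
    [0,0,0.1065],
    [0,0,0.1065],
  ],
  grip=[-1,-1,-1,-1,-1],
)

```text
time_s: 20.85
position: [0.5895, 0.2777, 0.0982]
tcp_rot: [-179.8, -0.1, 148.2]
wrist_force: [0.5, 0.1, -0.4]
gripper_width: 0.0859
grip_force: 0.0
```

Emit:
step_arm(
  slide=[
    [0,0,0.04],
    [0,0,0.08],
    [0,0,0.11],
    [0,0,0.1238],
    [0,0,0.1238],
  ],
  angular=[
    [0,0,0],
    [0,0,0],
    [0,0,0],
    [0,0,0],
    [0,0,0],
  ],
  grip=[-1,-1,-1,-1,-1],
)

```text
time_s: 21.48
position: [0.591, 0.278, 0.0008]
tcp_rot: [-180.0, -0.0, 148.1]
wrist_force: [-0.1, 1.1, 0.2]
gripper_width: 0.0852
grip_force: 0.0
```

Emit:
step_arm(
  slide=[
    [0,0,0],
    [0,0,0],
    [0,0,0],
    [0,0,0],
    [0,0,0],
  ],
  angular=[
    [0,0,0],
    [0,0,0],
    [0,0,0],
    [0,0,0],
    [0,0,0],
  ],
  grip=[1,1,1,1,1],
  grip_force=50,
)

```text
time_s: 22.1
position: [0.5921, 0.2786, 0.0026]
tcp_rot: [179.9, 0.1, 148.1]
wrist_force: [-0.7, 0.2, 6.4]
gripper_width: 0.0582
grip_force: 54.0
```

Emit:
step_arm(
  slide=[
    [0,0,-0.035],
    [0,0,-0.07],
    [0,0,-0.105],
    [0,0,-0.14],
    [0,0,-0.1738],
  ],
  angular=[
    [0,0,0],
    [0,0,0],
    [0,0,0],
    [0,0,0],
    [0,0,0],
  ],
  grip=[1,1,1,1,1],
)

```text
time_s: 22.72
position: [0.5911, 0.2781, 0.1416]
tcp_rot: [179.9, 0.0, 148.1]
wrist_force: [0.2, -0.2, -0.0]
gripper_width: 0.0585
grip_force: 53.7
```

Emit:
step_arm(
  slide=[
    [-0.01,-0.025,-0.02],
    [-0.02,-0.05,-0.04],
    [-0.03,-0.075,-0.06],
    [-0.0345,-0.0933,-0.075],
    [-0.0345,-0.0933,-0.075],
  ],
  angular=[
    [0,0,-0.013],
    [0,0,-0.026],
    [0,0,-0.039],
    [0,0,-0.0525],
    [0,0,-0.0525],
  ],
  grip=[1,1,1,1,1],
)

```text
time_s: 23.35
position: [0.5758, 0.199, 0.2015]
tcp_rot: [179.9, 0.1, 166.8]
wrist_force: [-0.7, 0.0, -0.6]
gripper_width: 0.0581
grip_force: 53.7
```

```bash
python3 - <<'E'
from h import *
s=arm.read_state();print(s["position"],s["tcp_rot"],s["gripper_width"])
plan([(.540,.0528,.15,186.5)])
E
```

```text
[0.57575245 0.19895545 0.20148386] [1.79926122e+02 1.28361698e-01 1.66828551e+02] 0.05813449662728946
slide [0.002, -0.1882, 0.0641] ang [0.0001, 0.0004, -0.0546]
```

Emit:
step_arm(
  slide=[
    [0.0005,-0.047,0.016],
    [0.001,-0.094,0.032],
    [0.0015,-0.141,0.048],
    [0.002,-0.1882,0.0641],
    [0.002,-0.1882,0.0641],
  ],
  angular=[
    [0,0,-0.014],
    [0,0,-0.028],
    [0,0,-0.042],
    [0,0,-0.0546],
    [0,0,-0.0546],
  ],
  grip=[1,1,1,1,1],
)

```text
time_s: 23.98
position: [0.5381, 0.0509, 0.1473]
tcp_rot: [-179.9, -0.2, -173.7]
wrist_force: [0.6, 0.4, -0.2]
gripper_width: 0.0582
grip_force: 53.7
```

Emit:
step_arm(
  slide=[
    [0,0,0],
    [0,0,0.02],
    [0,0,0.04],
    [0,0,0.055],
    [0,0,0.055],
  ],
  angular=[
    [0,0,0],
    [0,0,0],
    [0,0,0],
    [0,0,0],
    [0,0,0],
  ],
  grip=[1,1,1,1,1],
)

```text
time_s: 24.6
position: [0.5385, 0.0538, 0.1032]
tcp_rot: [-180.0, -0.2, -173.3]
wrist_force: [-0.7, 0.1, -1.2]
gripper_width: 0.0584
grip_force: 53.7
```

```bash
cat >> h.py <<'E'
def held(name,h=.014):
    "part in the grip: near top edge in tool frame (mm), by colour rows between the fingers"
    c=cams.read_camera("wrist");s=arm.read_state();part(c,s["position"]+[-.02*0,0,0],s["position"][2]+h,name)
    r=R.from_euler('xyz',s["tcp_rot"],degrees=True).inv()
    print(s["position"].round(4),s["tcp_rot"].round(1),s["gripper_width"].round(4))
E
python3 - <<'E'
from h import *
held("hs1");plan([(.540,.0528,.06,186.5)])
E
```

```text
(318, 262) ((530.8880615234375, 53.06673049926758), (68.49359893798828, 57.35300064086914), 6.636209964752197)Traceback (most recent call last):
  File "<stdin>", line 2, in <module>
  File "h.py", line 45, in held
    print(s["position"].round(4),s["tcp_rot"].round(1),s["gripper_width"].round(4))
                                                       ^^^^^^^^^^^^^^^^^^^^^^^^
AttributeError: 'float' object has no attribute 'round'
```

View pics/hs1.png

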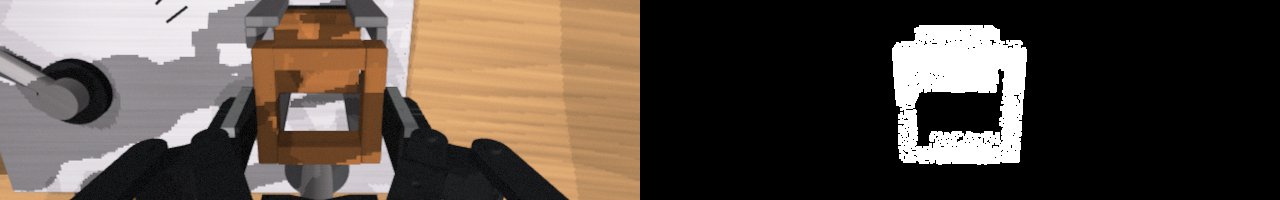

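The spacer is held square. I'll check its fore-aft offset.

```bash
sed -i 's/s\["gripper_width"\].round(4)/round(s["gripper_width"],4)/' h.py; python3 - <<'E'
from h import *
c=cams.read_camera("wrist");s=arm.read_state();r=R.from_euler('xyz',s["tcp_rot"],degrees=True).inv();p=s["position"]
for u,z in(((320,162+48),.013),((320,162+162),.013),((320,162+40),-.001)):
    print((r.apply(on(c,u,p[2]+z)-p)*1000).round(1))
print(p,s["tcp_rot"]);plan([(.540,.0528,.06,186.5)])
E
```

```text
[ 31.9   0.6 -13. ]
[-26.    0.7 -13. ]
[31.   0.7  1. ]
[0.53957435 0.05376797 0.10458667] [-1.79995136e+02 -5.62886175e-03 -1.73355537e+02]
slide [-0.0004, -0.0013, 0.0557] ang [-0.0, -0.0, 0.0004]
```

Emit:
step_arm(
  slide=[
    [-0.0015,-0.0013,0.0],
    [-0.0015,-0.0013,0.012],
    [-0.0015,-0.0013,0.024],
    [-0.0015,-0.0013,0.036],
    [-0.0015,-0.0013,0.0505],
  ],
  angular=[
    [0,0,0],
    [0,0,0],
    [0,0,0],
    [0,0,0],
    [0,0,0],
  ],
  grip=[1,1,1,1,1],
)

```text
time_s: 25.32
position: [0.5407, 0.0529, 0.0634]
tcp_rot: [180.0, -0.0, -173.3]
wrist_force: [0.4, 0.4, -0.6]
gripper_width: 0.058
grip_force: 53.7
```

Emit:
step_arm(
  slide=[
    [0,0,0.008],
    [0,0,0.016],
    [0,0,0.022],
    [0,0,0.028],
    [0,0,0.028],
  ],
  angular=[
    [0,0,0],
    [0,0,0],
    [0,0,0],
    [0,0,0],
    [0,0,0],
  ],
  grip=[1,1,1,1,1],
)

```text
time_s: 25.95
position: [0.5406, 0.0529, 0.0416]
tcp_rot: [-180.0, -0.0, -173.4]
wrist_force: [0.7, 1.2, 0.9]
gripper_width: 0.0585
grip_force: 53.7
```

Emit:
step_arm(
  slide=[
    [0,0,0.002],
    [0,0,0.004],
    [0,0,0.005],
    [0,0,0.005],
    [0,0,0.005],
  ],
  angular=[
    [0,0,0],
    [0,0,0],
    [0,0,0],
    [0,0,0],
    [0,0,0],
  ],
  grip=[1,1,1,1,1],
)

```text
time_s: 26.58
position: [0.5409, 0.0529, 0.0385]
tcp_rot: [180.0, 0.0, -173.4]
wrist_force: [-1.3, -1.0, 7.3]
gripper_width: 0.0581
grip_force: 54.4
```

Emit:
step_arm(
  slide=[
    [0,0,0],
    [0,0,0],
    [0,0,0],
    [0,0,0],
    [0,0,0],
  ],
  angular=[
    [0,0,0],
    [0,0,0],
    [0,0,0],
    [0,0,0],
    [0,0,0],
  ],
  grip=[-1,-1,-1,-1,-1],
)

```text
time_s: 27.2
position: [0.5408, 0.0529, 0.0378]
tcp_rot: [-180.0, -0.0, -173.3]
wrist_force: [-0.3, 1.0, -0.6]
gripper_width: 0.0854
grip_force: 0.0
```

Emit:
step_arm(
  slide=[
    [0,0,-0.03],
    [0,0,-0.08],
    [0,0,-0.15],
    [0,0,-0.22],
    [0,0,-0.235],
  ],
  angular=[
    [0,0,0],
    [0,0,0],
    [0,0,0],
    [0,0,0],
    [0,0,0],
  ],
  grip=[-1,-1,-1,-1,-1],
)

```text
time_s: 27.82
position: [0.543, 0.0531, 0.2298]
tcp_rot: [180.0, 0.4, -173.4]
wrist_force: [1.1, 0.3, -0.1]
gripper_width: 0.0854
grip_force: 0.0
```

```bash
python3 - <<'E'
from h import *
c=cams.read_camera("wrist");part(c,(.54,.0535,.05),.05,"k2")
t=cams.read_camera("top");cv2.imwrite("pics/t4.png",t["img"]);hsv=cv2.cvtColor(t["img"],cv2.COLOR_BGR2HSV)
# parts on the table: wood-brown, saturated blobs in the top view
m=((hsv[...,0]<=14)&(hsv[...,1]>140)).astype(np.uint8)
for k in cv2.findContours(m,cv2.RETR_EXTERNAL,cv2.CHAIN_APPROX_NONE)[0]:
    if cv2.contourArea(k)>60:
        u=cv2.minAreaRect(k);print(np.round(u[0]),np.round(u[1]),on(t,u[0],.014).round(3))
plan([(.42,-.15,.22,186.5),(.362,-.28,.22,186.5)])
E
```

```text
(319, 173) ((538.475341796875, 52.69670104980469), (62.87346649169922, 59.0745735168457), 6.6032538414001465)
[426. 282.] [21. 21.] [ 0.321 -0.277  0.014]
[175. 126.] [ 2. 54.] [0.807 0.476 0.014]
[506. 106.] [19. 18.] [ 0.852 -0.551  0.014]
[161. 118.] [ 4. 55.] [0.834 0.518 0.014]
[147. 110.] [ 2. 53.] [0.86  0.562 0.014]
[478.  86.] [20. 21.] [ 0.919 -0.466  0.014]
slide [0.1803, -0.2345, 0.0082] ang [0.0, 0.0004, 0.0004]
slide [0.0904, -0.1532, -0.0] ang [0.0, 0.0, 0.0]
```

The spacer is in place and no other spacers are on the table. The cover has been knocked to about (0.321, -0.277), so I'll go look at it there.

```bash
python3 - <<'E'
from h import *
plan([(.43,-.12,.22,186.5),(.325,-.277,.22,186.5)])
E
```

```text
slide [0.1635, -0.1987, 0.0083] ang [0.0, 0.0004, 0.0004]
slide [0.1526, -0.1801, -0.0] ang [0.0, 0.0, 0.0]
```

Emit:
step_arm(
  slide=[
    [0.04,-0.05,0],
    [0.08,-0.1,0],
    [0.12,-0.15,0.008],
    [0.1635,-0.1987,0.008],
    [0.1635,-0.1987,0.008],
  ],
  angular=[
    [0,0,0],
    [0,0,0],
    [0,0,0],
    [0,0,0],
    [0,0,0],
  ],
  grip=[-1,-1,-1,-1,-1],
)

```text
time_s: 28.55
position: [0.4255, -0.1231, 0.2176]
tcp_rot: [180.0, -0.3, -173.7]
wrist_force: [1.6, 1.1, -0.0]
gripper_width: 0.0854
grip_force: 0.0
```

Emit:
step_arm(
  slide=[
    [0.035,-0.04,0],
    [0.07,-0.08,0],
    [0.105,-0.12,0],
    [0.1526,-0.18,0],
    [0.1526,-0.18,0],
  ],
  angular=[
    [0,0,0],
    [0,0,0],
    [0,0,0],
    [0,0,0],
    [0,0,0],
  ],
  grip=[-1,-1,-1,-1,-1],
)

```text
time_s: 29.18
position: [0.3221, -0.2797, 0.2184]
tcp_rot: [-180.0, -0.1, -173.7]
wrist_force: [1.0, 0.4, 0.4]
gripper_width: 0.0853
grip_force: 0.0
```

Emit:
step_arm(
  slide=[
    [0,0,0],
    [0,0,0],
    [0,0,0],
    [0,0,0],
    [0,0,0],
  ],
  angular=[
    [0,0,0],
    [0,0,0],
    [0,0,0],
    [0,0,0],
    [0,0,0],
  ],
  grip=[-1,-1,-1,-1,-1],
)

```text
time_s: 29.8
position: [0.3249, -0.2771, 0.2195]
tcp_rot: [-180.0, 0.0, -173.3]
wrist_force: [0.1, -0.2, 0.9]
gripper_width: 0.0852
grip_force: 0.0
```

```bash
python3 - <<'E'
from h import *
s=arm.read_state();print(s["position"],s["tcp_rot"],s["qpos"])
c=cams.read_camera("wrist");part(c,(.321,-.277,.014),.014,"cv1")
E
```

```text
[ 0.3248641  -0.27712267  0.21948006] [-1.79998692e+02  6.21579322e-03 -1.73319661e+02] [ 15.81710973   9.79451587  20.77002183 121.77463485  -4.57921202
  49.14141443 135.98907528]
(319, 168) ((321.5486755371094, -277.9783630371094), (61.47581100463867, 60.32829284667969), 0.037911511957645416)
```

View pics/cv1.png

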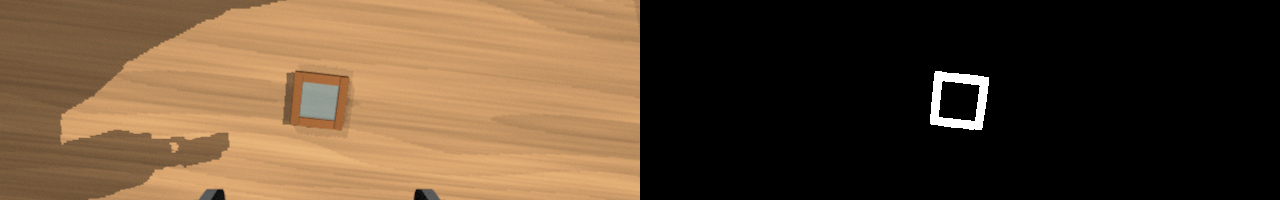

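The cover is at (0.322, -0.278), yaw about 0°. Next I'll pick it up.

```bash
python3 -c "
from h import *
plan([(.3223,-.278,.10,180.04),(.3223,-.278,.001,180.04),(.3223,-.278,.14,180.04),(.43,-.12,.22,183),(.5408,.0528,.15,186.6)])"
```

```text
slide [0.0032, -0.0006, 0.1494] ang [-0.0, 0.0, 0.0184]
slide [-0.0, -0.0, 0.1237] ang [0.0, 0.0, 0.0]
slide [0.0, 0.0, -0.1737] ang [0.0, 0.0, 0.0]
slide [-0.1348, 0.1974, -0.1] ang [0.0, 0.0, -0.0082]
slide [-0.1496, 0.2085, 0.0875] ang [-0.0, 0.0, -0.01]
```

Emit:
step_arm(
  slide=[
    [0.0032,-0.0006,0.04],
    [0.0032,-0.0006,0.08],
    [0.0032,-0.0006,0.12],
    [0.0032,-0.0006,0.1494],
    [0.0032,-0.0006,0.1494],
  ],
  angular=[
    [0,0,0.0092],
    [0,0,0.0184],
    [0,0,0.0184],
    [0,0,0.0184],
    [0,0,0.0184],
  ],
  grip=[-1,-1,-1,-1,-1],
)

```text
time_s: 30.48
position: [0.3212, -0.2775, 0.0989]
tcp_rot: [179.9, -0.2, -180.0]
wrist_force: [-0.5, -0.4, 0.5]
gripper_width: 0.0851
grip_force: 0.0
```

Emit:
step_arm(
  slide=[
    [0,0,0.04],
    [0,0,0.08],
    [0,0,0.11],
    [0,0,0.1237],
    [0,0,0.1237],
  ],
  angular=[
    [0,0,0],
    [0,0,0],
    [0,0,0],
    [0,0,0],
    [0,0,0],
  ],
  grip=[-1,-1,-1,-1,-1],
)

```text
time_s: 31.1
position: [0.3225, -0.2783, 0.0013]
tcp_rot: [-180.0, 0.0, -180.0]
wrist_force: [-0.6, 0.0, -0.3]
gripper_width: 0.0855
grip_force: 0.0
```

Emit:
step_arm(
  slide=[
    [0,0,0],
    [0,0,0],
    [0,0,0],
    [0,0,0],
    [0,0,0],
  ],
  angular=[
    [0,0,0],
    [0,0,0],
    [0,0,0],
    [0,0,0],
    [0,0,0],
  ],
  grip=[1,1,1,1,1],
  grip_force=50,
)

```text
time_s: 31.72
position: [0.3229, -0.2786, 0.0022]
tcp_rot: [-179.9, 0.1, -180.0]
wrist_force: [-1.2, 0.5, 11.6]
gripper_width: 0.0587
grip_force: 51.3
```

Emit:
step_arm(
  slide=[
    [0,0,-0.035],
    [0,0,-0.07],
    [0,0,-0.105],
    [0,0,-0.14],
    [0,0,-0.1737],
  ],
  angular=[
    [0,0,0],
    [0,0,0],
    [0,0,0],
    [0,0,0],
    [0,0,0],
  ],
  grip=[1,1,1,1,1],
)

```text
time_s: 32.35
position: [0.3222, -0.278, 0.1415]
tcp_rot: [-180.0, 0.1, -180.0]
wrist_force: [0.2, -0.5, -0.2]
gripper_width: 0.0584
grip_force: 55.5
```

Emit:
step_arm(
  slide=[
    [-0.03,0.045,-0.025],
    [-0.06,0.09,-0.05],
    [-0.1,0.146,-0.075],
    [-0.1348,0.1974,-0.1],
    [-0.1348,0.1974,-0.1],
  ],
  angular=[
    [0,0,-0.002],
    [0,0,-0.004],
    [0,0,-0.006],
    [0,0,-0.0082],
    [0,0,-0.0082],
  ],
  grip=[1,1,1,1,1],
)

```text
time_s: 32.98
position: [0.433, -0.1167, 0.2219]
tcp_rot: [180.0, 0.3, -176.6]
wrist_force: [0.4, -0.7, 0.0]
gripper_width: 0.0579
grip_force: 55.5
```

Emit:
step_arm(
  slide=[
    [-0.035,0.05,0.0],
    [-0.07,0.1,0.03],
    [-0.11,0.153,0.06],
    [-0.1496,0.2085,0.0875],
    [-0.1496,0.2085,0.0875],
  ],
  angular=[
    [0,0,-0.003],
    [0,0,-0.006],
    [0,0,-0.008],
    [0,0,-0.01],
    [0,0,-0.01],
  ],
  grip=[1,1,1,1,1],
)

```text
time_s: 33.6
position: [0.5407, 0.0562, 0.1481]
tcp_rot: [179.9, -0.1, -173.1]
wrist_force: [-0.3, -0.1, -1.0]
gripper_width: 0.0583
grip_force: 55.5
```

Emit:
step_arm(
  slide=[
    [0,0,0],
    [0,0,0.01],
    [0,0,0.02],
    [0,0,0.03],
    [0,0,0.03],
  ],
  angular=[
    [0,0,0],
    [0,0,0],
    [0,0,0],
    [0,0,0],
    [0,0,0],
  ],
  grip=[1,1,1,1,1],
)

```text
time_s: 34.22
position: [0.5401, 0.0524, 0.1251]
tcp_rot: [-180.0, -0.1, -173.4]
wrist_force: [-0.8, -0.9, -1.2]
gripper_width: 0.0589
grip_force: 55.5
```

```bash
python3 - <<'E'
from h import *
held("hc1");plan([(.5408,.0528,.06,186.6)])
E
```

```text
(318, 262) ((532.180908203125, 51.566104888916016), (67.58433532714844, 57.587303161621094), 6.536494255065918)
[0.5405 0.0525 0.1256] [-180.    -0.  -173.4] 0.0581
slide [-0.0004, 0.0003, 0.082] ang [-0.0, -0.0001, -0.0001]
```

View pics/hc1.png

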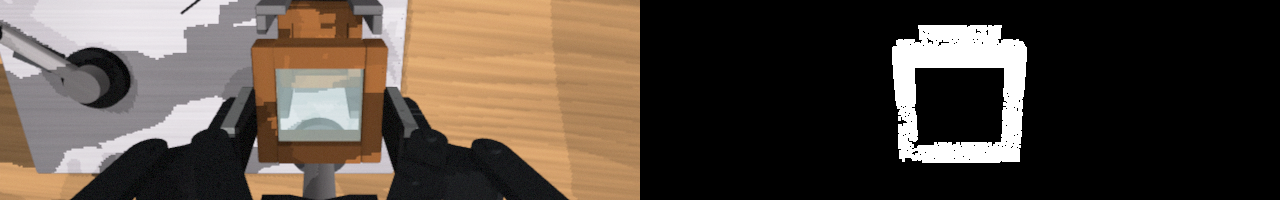

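The cover is held exactly as the spacer was, so I'll lower it.

Emit:
step_arm(
  slide=[
    [-0.0006,0.0004,0.02],
    [-0.0006,0.0004,0.04],
    [-0.0006,0.0004,0.055],
    [-0.0006,0.0004,0.068],
    [-0.0006,0.0004,0.08],
  ],
  angular=[
    [0,0,0],
    [0,0,0],
    [0,0,0],
    [0,0,0],
    [0,0,0],
  ],
  grip=[1,1,1,1,1],
)

```text
time_s: 34.9
position: [0.5412, 0.053, 0.0612]
tcp_rot: [-180.0, -0.0, -173.4]
wrist_force: [0.0, -0.6, -0.9]
gripper_width: 0.0581
grip_force: 55.5
```

Emit:
step_arm(
  slide=[
    [0,0,0.005],
    [0,0,0.01],
    [0,0,0.0125],
    [0,0,0.0125],
    [0,0,0.0125],
  ],
  angular=[
    [0,0,0],
    [0,0,0],
    [0,0,0],
    [0,0,0],
    [0,0,0],
  ],
  grip=[1,1,1,1,1],
)

```text
time_s: 35.52
position: [0.5415, 0.053, 0.0524]
tcp_rot: [180.0, 0.0, -173.4]
wrist_force: [-1.9, -0.2, 4.1]
gripper_width: 0.0584
grip_force: 56.1
```

Contact at 0.052, as expected. I'll release and retreat.

Emit:
step_arm(
  slide=[
    [0,0,0],
    [0,0,0],
    [0,0,0],
    [0,0,0],
    [0,0,0],
  ],
  angular=[
    [0,0,0],
    [0,0,0],
    [0,0,0],
    [0,0,0],
    [0,0,0],
  ],
  grip=[-1,-1,-1,-1,-1],
)

```text
time_s: 36.15
position: [0.5413, 0.053, 0.0519]
tcp_rot: [-180.0, 0.0, -173.4]
wrist_force: [-0.3, -0.2, -0.0]
gripper_width: 0.0854
grip_force: 0.0
```

Emit:
step_arm(
  slide=[
    [0,0,-0.03],
    [0,0,-0.08],
    [0,0,-0.15],
    [0,0,-0.21],
    [0,0,-0.225],
  ],
  angular=[
    [0,0,0],
    [0,0,0],
    [0,0,0],
    [0,0,0],
    [0,0,0],
  ],
  grip=[-1,-1,-1,-1,-1],
)

```text
time_s: 36.78
position: [0.5431, 0.0532, 0.2353]
tcp_rot: [180.0, 0.3, -173.4]
wrist_force: [0.6, 0.7, 0.0]
gripper_width: 0.0858
grip_force: 0.0
```

```bash
python3 - <<'E'
from h import *
s=arm.read_state();print(s["position"])
c=cams.read_camera("wrist");part(c,(.54,.0535,.064),.064,"k3")
t=cams.read_camera("top");sc=cams.read_camera("scene")
# lamp handle: peg 21mm each way about the handle; seen earlier: top-crop peg (341,78) scene-crop (299,232)
u,v=map(int,pix(c,(.6627,-.0319,.17)));print("peg px wrist",u,v)
cv2.imwrite("pics/w5.png",np.vstack([c["img"][100:,:],cv2.resize(np.hstack([sc["img"][165:225,260:340],t["img"][140:200,310:390]]),(640,240),interpolation=cv2.INTER_CUBIC)]))
E
```

```text
[0.54309679 0.05322308 0.23525533]
(319, 175) ((537.48681640625, 52.71448516845703), (63.356651306152344, 59.37803649902344), 6.52987813949585)
peg px wrist 195 344
```

View pics/w5.png

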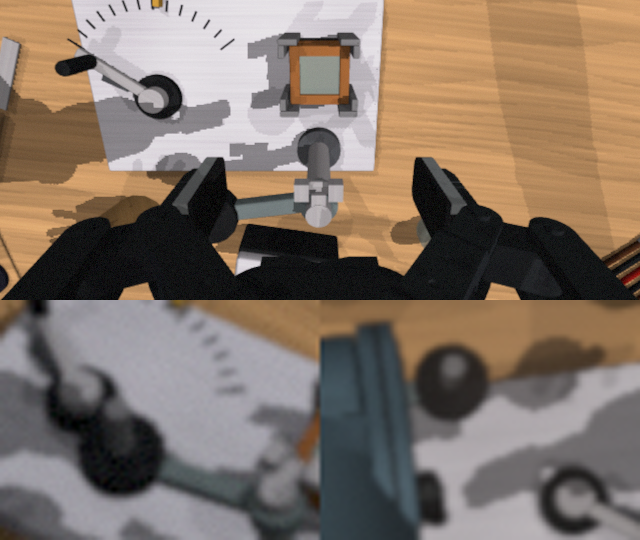

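The cover is seated flat in the pocket and the lever is still off. That was also my last picture: I'm already one past the 14-view limit, so the rest will be numeric. Next I'll swing the lamp.

```bash
python3 -c "
from h import *
h=np.array([.6394,.0646]);f=lambda a:h+.1*np.array([np.cos(np.radians(a)),np.sin(np.radians(a))])
print(f(283.6),f(186.5))
plan([(.6627,-.0319,.245,186.5),(.6627,-.0319,.158,186.5)])
r=R.from_euler('xyz',[180,0,186.5],degrees=True).inv()
for a0 in(283.6,235.1):
  print([np.round(r.apply(np.append(f(a0-d)-f(a0),0))/.8,4).tolist() for d in np.arange(1,6)*9.7])
"
```

```text
[ 0.66291421 -0.0325961 ] [0.54004281 0.05327968]
slide [-0.139, -0.123, -0.017] ang [0.0, -0.0, 0.0002]
slide [-0.0, -0.0, 0.1087] ang [0.0, 0.0, 0.0]
[[0.0211, -0.0008, -0.0], [0.0421, 0.0019, 0.0], [0.0623, 0.0081, 0.0], [0.0811, 0.0177, 0.0], [0.0981, 0.0303, 0.0]]
[[0.0146, 0.0153, 0.0], [0.0265, 0.0328, 0.0], [0.0352, 0.052, 0.0], [0.0405, 0.0725, 0.0], [0.0423, 0.0935, 0.0]]
```

Emit:
step_arm(
  slide=[
    [-0.035,-0.031,-0.017],
    [-0.07,-0.0615,-0.017],
    [-0.105,-0.092,-0.017],
    [-0.141,-0.123,-0.017],
    [-0.141,-0.123,-0.017],
  ],
  angular=[
    [0,0,0],
    [0,0,0],
    [0,0,0],
    [0,0,0],
    [0,0,0],
  ],
  grip=[0.1,0.1,0.1,0.1,0.1],
)

```text
time_s: 37.55
position: [0.6647, -0.0345, 0.2424]
tcp_rot: [-179.9, -0.2, -173.6]
wrist_force: [-1.0, 0.4, -0.8]
gripper_width: 0.0382
grip_force: 0.0
```

Emit:
step_arm(
  slide=[
    [0,0,0],
    [0,0,0],
    [0,0,0],
    [0,0,0],
    [0,0,0],
  ],
  angular=[
    [0,0,0],
    [0,0,0],
    [0,0,0],
    [0,0,0],
    [0,0,0],
  ],
  grip=[0.1,0.1,0.1,0.1,0.1],
)

```text
time_s: 38.17
position: [0.6645, -0.0316, 0.2457]
tcp_rot: [180.0, 0.0, -173.4]
wrist_force: [-0.1, 0.4, 0.7]
gripper_width: 0.0386
grip_force: 0.0
```

```bash
python3 - <<'E'
from h import *
s=arm.read_state();print(s["position"],s["gripper_width"])
c=cams.read_camera("wrist");g=c["img"]
u,v=map(int,pix(c,(.6627,-.0319,.185)));print(u,v)
hsv=cv2.cvtColor(g,cv2.COLOR_BGR2HSV)
m=((hsv[...,2]<75)).astype(np.uint8);
# grey peg inside black head: print a coarse brightness map around the prediction
w=hsv[v-48:v+72:6,u-60:u+61:6,2];print("\n".join(" ".join(f"{x:3d}" for x in r) for r in w))
E
```

```text
[ 0.66453584 -0.03164952  0.24571295] 0.03860866472131635
318 215
146 149 153 239 238 238 238   8  30  45  40  50  34 113 149 146 147 149 147 147 145
146 154 149 223 239 239   8  42  34  39  39  38  33  50 105 151 150 148 147 148 193
122 151 153 150 149 128  40  41  43  45  30  32  39  43  57 102  68  74  93 114 131
 96  93  90 101 105  33  41  40  41  39  35  33  33  28  38 103 145 142 140 142 139
 87  88 155 197 199  41  40  37  21  66  75  56  33  37  34  38 138 143 143 140 138
118 115 223 223 222  27  25  27  24  66  78  86  31  33  35  38 139 131 129 173 214
157 223 225 229 228  29  28  29  34  71  84  85  35  39  34  62 214 212 211 211 214
210 225 225 225 225 131  24  26  50 144 146 160  37  35  32 227 223 224 224 226 225
211 222 218 219 221 222  31  40 102 146 143 142  34  39 134 224 225 228 228 225 226
211 227 225 223 220 223 224  94  40 142 140 120  29 153 224 224 221 217 219 219 222
218 222 220 224 213 210 210 209 212 214 161 208 204 194 188 202 218 224 228 230 229
220 218 215 211 212 205 199 199 204 207 208 215 199 197 198 195 196 200 201 199 193
224 223 222 219 215 211 213 212 215 213 212 202 183 179 186 189 192 190 175 173 201
212 190 152 132 211 212 213 215 213 214 212 194 191 195 191 193 168 128 120 117 152
227 102 101  21 227 226 222 217 182 124  20  20 142 185 204 194 171  22  97 103 166
 25 101  95  30 223 190 134 132 136 134  22  24  25  22  14  20  14  21  33 102  87
 95 105  30  20 237 147 148 146 141 141  22  20  24  19  20  20  15  25  26 101 100
101 101  24  18 230 142 143 145 142 118  56  50  24  24  17  23  24  19  14 103 101
100 103  23  16 210 142 140 140 140  81 192 215 178 157 146 135 131  12  17  39 101
102  56  18  18 236 147 147 151 148  49 227 238 237 234 235 235 233  13  18  16  84
```

The peg sits exactly where predicted and midway between the fingers. I'll go down and grip.

Emit:
step_arm(
  slide=[
    [0.001,0,0.03],
    [0.002,0,0.06],
    [0.002,0,0.09],
    [0.002,0,0.108],
    [0.002,0,0.108],
  ],
  angular=[
    [0,0,0],
    [0,0,0],
    [0,0,0],
    [0,0,0],
    [0,0,0],
  ],
  grip=[0.1,0.1,0.1,0.1,0.1],
)

```text
time_s: 38.85
position: [0.6624, -0.0319, 0.1583]
tcp_rot: [180.0, -0.1, -173.4]
wrist_force: [0.0, 0.9, -0.2]
gripper_width: 0.0386
grip_force: 0.0
```

Emit:
step_arm(
  slide=[
    [0,0,0],
    [0,0,0],
    [0,0,0],
    [0,0,0],
    [0,0,0],
  ],
  angular=[
    [0,0,0],
    [0,0,0],
    [0,0,0],
    [0,0,0],
    [0,0,0],
  ],
  grip=[1,1,1,1,1],
  grip_force=25,
)

```text
time_s: 39.48
position: [0.664, -0.0333, 0.1604]
tcp_rot: [-179.9, 0.1, -173.5]
wrist_force: [0.8, -4.6, 4.9]
gripper_width: 0.015
grip_force: 27.7
```

Gripped. Now the arc, in two calls.

Emit:
step_arm(
  slide=[
    [0.0211,-0.0008,0],
    [0.0421,0.0019,0],
    [0.0623,0.0081,0],
    [0.0811,0.0177,0],
    [0.0981,0.0303,0],
  ],
  angular=[
    [0,0,0],
    [0,0,0],
    [0,0,0],
    [0,0,0],
    [0,0,0],
  ],
  grip=[1,1,1,1,1],
)

```text
time_s: 40.1
position: [0.5815, -0.0225, 0.1602]
tcp_rot: [-179.7, -0.0, -173.7]
wrist_force: [-4.2, -16.0, 10.3]
gripper_width: 0.0148
grip_force: 28.5
```

Emit:
step_arm(
  slide=[
    [0.0146,0.0153,0],
    [0.0265,0.0328,0],
    [0.0352,0.052,0],
    [0.0405,0.0725,0],
    [0.0423,0.0935,0],
  ],
  angular=[
    [0,0,0],
    [0,0,0],
    [0,0,0],
    [0,0,0],
    [0,0,0],
  ],
  grip=[1,1,1,1,1],
)

```text
time_s: 40.72
position: [0.5364, 0.0524, 0.1592]
tcp_rot: [-180.0, -0.4, -173.5]
wrist_force: [-4.3, -3.9, 9.5]
gripper_width: 0.0146
grip_force: 29.1
```

Emit:
step_arm(
  slide=[
    [0,0,0],
    [0,0,0],
    [0,0,0],
    [0,0,0],
    [0,0,0],
  ],
  angular=[
    [0,0,0],
    [0,0,0],
    [0,0,0],
    [0,0,0],
    [0,0,0],
  ],
  grip=[1,1,1,1,1],
)

```text
time_s: 41.35
position: [0.5365, 0.0551, 0.1591]
tcp_rot: [179.9, -0.4, -173.4]
wrist_force: [-10.4, 0.7, 12.4]
gripper_width: 0.0148
grip_force: 29.5
```

```bash
python3 - <<'E'
from h import *
s=arm.read_state();h=np.array([.6394,.0646]);v=s["position"][:2]-h
print(s["position"],s["wrist_force"],np.linalg.norm(v),np.degrees(np.arctan2(v[1],v[0]))%360)
E
```

```text
[0.536471   0.0550878  0.15913483] [-10.42822569   0.74102137  12.39672298] 0.10336760299050995 185.27999993223597
```

Emit:
step_arm(
  slide=[
    [0,0,0],
    [0,0,0],
    [0,0,0],
    [0,0,0],
    [0,0,0],
  ],
  angular=[
    [0,0,0],
    [0,0,0],
    [0,0,0],
    [0,0,0],
    [0,0,0],
  ],
  grip=[0.1,0.1,0.1,0.1,0.1],
)

```text
time_s: 41.98
position: [0.5401, 0.0535, 0.1591]
tcp_rot: [-180.0, -0.0, -173.4]
wrist_force: [-0.3, 0.1, -0.9]
gripper_width: 0.0389
grip_force: 0.0
```

Emit:
step_arm(
  slide=[
    [0,0,-0.03],
    [0,0,-0.07],
    [0,0,-0.11],
    [0,0,-0.13],
    [0,0,-0.13],
  ],
  angular=[
    [0,0,0],
    [0,0,0],
    [0,0,0],
    [0,0,0],
    [0,0,0],
  ],
  grip=[0.1,0.1,0.1,0.1,0.1],
)

```text
time_s: 42.6
position: [0.5406, 0.0536, 0.2637]
tcp_rot: [180.0, 0.1, -173.4]
wrist_force: [0.2, 0.1, 0.3]
gripper_width: 0.038
grip_force: 0.0
```

```bash
python3 - <<'E'
from h import *
s=arm.read_state();print(s["position"],s["gripper_width"])
c=cams.read_camera("wrist");hsv=cv2.cvtColor(c["img"],cv2.COLOR_BGR2HSV)
cand=lambda m,lo:[(np.round(cv2.minEnclosingCircle(k)[0],1),round(cv2.minEnclosingCircle(k)[1],1),cv2.contourArea(k)) for k in cv2.findContours(m.astype(np.uint8),cv2.RETR_EXTERNAL,cv2.CHAIN_APPROX_NONE)[0] if cv2.contourArea(k)>lo]
u,v=map(int,pix(c,(.540,.0533,.185)));print("pred",u,v)
w=hsv[v-48:v+40:5,u-60:u+61:5,2];print("\n".join(" ".join(f"{x:3d}" for x in r) for r in w))
m=cv2.inRange(hsv,(0,0,0),(180,255,60));w=np.zeros_like(m);w[max(v-100,0):v+45,u-50:u+50]=1
k=max(cv2.findContours(m*w,cv2.RETR_EXTERNAL,cv2.CHAIN_APPROX_NONE)[0],key=cv2.contourArea)
(e,rd)=cv2.minEnclosingCircle(k);print("head px",e,rd)
for z in(.13,.145):
  p=on(c,e,z);vv=p[:2]-[.6394,.0646];print(z,p,np.degrees(np.arctan2(vv[1],vv[0]))%360,np.linalg.norm(vv))
E
```

```text
[0.54058457 0.05364774 0.26372104] 0.037977244485736444
pred 318 208
219 218 221 148 145 145 147 151 178 165 118  18  14  24  26  51 134 161 194 198 199 219 227 233 171
150 151 148 153 147 149 148  87 111  13  42  36  39  39  41  36  25 154 199 200 200 202 225 224 183
146 146 148 148 149 146 142  97  17  36  41  43  36  40  37  38  36  45 194 197 199 199 223 221 193
149 145 146 143 147 144 145  99  36  34  35  38  38  37  34  40  37  33  67 197 200 200 203 220 206
143 141 143 146 142 142 127  29  37  34  34  33  30  30  34  34  35  35  47 203 206 205 209 217 202
148 144 150 150 150 147  63  36  38  37  33  35  62  76  45  37  35  42  36 200 201 203 211 200 216
141 142 146 141 145 129  55  35  22  21  25  59  63  74  82  35  40  36  38 198 198 222 203 193 202
144 147 146 145 147  89  44  26  22  27  30  61  67  79  82  37  38  37  38 132 201 224 218 201 208
150 149 150 150 186  91  44  33  30  21  22  78 140 141 155  28  37  33  31 145 203 224 237 189 200
146 144 150 234 233  99  74  75  24  28  38 137 140 139 140  36  36  32  93 155 196 227 233 165 200
144 143 147 235 233 193 179 174
[... 288 characters left out ...]
 233 232 232 231 143  29 126 136 137 108 222 219 233 233 217 216 216 216 176 211
145 144 143 231 230 230 232 231 140  67  82 125 135 140 112  65 219 232 224 217 216 214 195 172 205
138 140 141 229 230 230 228 143 127  92  90 129 136 135 108  86 204 229 210 209 208 209 208 179 211
144 147 147 234 229 207 146 147 102  56  53 133 132 135  95  92 159 227 216 214 215 212 210 174 181
151 145 114 112  94 149 148 146 100  54  67 134 137 137  83  96 168 212 211 212 210 138 150 134 197
head px (317.9405822753906, 189.1756591796875) 33.40966796875
0.13 [0.54081194 0.05283366 0.13      ] 186.80597445272895 0.09928772211267312
0.145 [0.53667164 0.05241246 0.145     ] 186.76585950143462 0.1034487922047865
```

The lamp arm is aligned: the head lies at 186.7° from the post, against 186.5° nominal. Back to the dimmer.

```bash
python3 -c "
from h import *
plan([(.563,-.07,.264,186.5),(.563,-.19,.22,186.5)])"
```

```text
slide [-0.011, -0.1568, -0.0018] ang [0.0, -0.0001, 0.0002]
slide [0.017, -0.149, 0.055] ang [0.0, 0.0, 0.0]
```

Emit:
step_arm(
  slide=[
    [-0.004,-0.05,0],
    [-0.008,-0.1,0],
    [-0.011,-0.1568,0],
    [-0.011,-0.1568,0],
    [-0.011,-0.1568,0],
  ],
  angular=[
    [0,0,0],
    [0,0,0],
    [0,0,0],
    [0,0,0],
    [0,0,0],
  ],
  grip=[0.1,0.1,0.1,0.1,0.1],
)

```text
time_s: 43.28
position: [0.5625, -0.0693, 0.2617]
tcp_rot: [179.9, -0.1, -173.4]
wrist_force: [-0.5, 0.3, -0.5]
gripper_width: 0.0384
grip_force: 0.0
```

Emit:
step_arm(
  slide=[
    [0.005,-0.05,0.02],
    [0.01,-0.1,0.04],
    [0.017,-0.149,0.055],
    [0.017,-0.149,0.055],
    [0.017,-0.149,0.055],
  ],
  angular=[
    [0,0,0],
    [0,0,0],
    [0,0,0],
    [0,0,0],
    [0,0,0],
  ],
  grip=[0.1,0.1,0.1,0.1,0.1],
)

```text
time_s: 43.9
position: [0.5636, -0.1878, 0.2187]
tcp_rot: [179.9, -0.0, -173.3]
wrist_force: [0.5, 0.3, -0.3]
gripper_width: 0.0384
grip_force: 0.0
```

Emit:
step_arm(
  slide=[
    [0,0,0],
    [0,0,0],
    [0,0,0],
    [0,0,0],
    [0,0,0],
  ],
  angular=[
    [0,0,0],
    [0,0,0],
    [0,0,0],
    [0,0,0],
    [0,0,0],
  ],
  grip=[0.1,0.1,0.1,0.1,0.1],
)

```text
time_s: 44.52
position: [0.5633, -0.19, 0.2192]
tcp_rot: [180.0, 0.0, -173.4]
wrist_force: [0.7, 1.1, 0.2]
gripper_width: 0.0383
grip_force: 0.0
```

```bash
python3 - <<'E'
from h import *
s=arm.read_state();print(s["position"],s["gripper_width"])
c=cams.read_camera("wrist");hsv=cv2.cvtColor(c["img"],cv2.COLOR_BGR2HSV)
u,v=map(int,pix(c,(.563,-.19,.08)));print("pred knob",u,v,"hinge",np.round(pix(c,(.5957,-.1263,.05))))
m=cv2.inRange(hsv,(0,0,0),(180,255,48));m[v+60:]=0
for k in cv2.findContours(m,cv2.RETR_EXTERNAL,cv2.CHAIN_APPROX_NONE)[0]:
    if cv2.contourArea(k)>60:print("dark",np.round(cv2.minEnclosingCircle(k)[0]),cv2.boundingRect(k),cv2.contourArea(k))
y=cv2.inRange(hsv,(20,150,110),(32,255,255))
for k in cv2.findContours(y,cv2.RETR_EXTERNAL,cv2.CHAIN_APPROX_NONE)[0]:
    if cv2.contourArea(k)>20:print("brass",cv2.minAreaRect(k),on(c,cv2.minAreaRect(k)[0],.03))
w=hsv[v-48:v+60:6,u-60:u+121:6,2];print("\n".join(" ".join(f"{x:3d}" for x in r) for r in w))
E
```

```text
[ 0.5633454  -0.19000105  0.21918756] 0.03834360839371241
pred knob 318 187 hinge [376. 217.]
dark [524. 244.] (512, 241, 24, 6) 65.0
dark [ 18. 230.] (6, 222, 24, 17) 215.0
dark [586. 224.] (575, 219, 24, 11) 64.5
dark [371. 209.] (349, 186, 46, 45) 711.5
dark [626. 211.] (596, 176, 44, 71) 2168.0
dark [318. 178.] (309, 166, 16, 24) 255.0
dark [596. 155.] (563, 144, 68, 26) 408.0
brass ((11.5, 297.5), (29.0, 23.0), 90.0) [ 0.75456114 -0.53975657  0.03      ]
210 212 211 209 209 203 116 141 229 229 206 226 221 207 204 222 222 222 222 222 225 227 227 230 232 230 232 232 233 205 234
207 204 199 199 198 196 119 175  85 228 226 229 212 210 209 227 229 226 226 228 230 232 230 233 233 233 233 232 234 234 233
207 204 209 208 201 179 111 168 226 217 220 210 209 207 227 225 226 227 227 227 230 231 233 234 235 233 234 234 233 233 232
217 214 209 209 209 174 128  82 223 209 212 210 211 221 228 228 229 229 231 233 231 235 233 235 233 235 234 234 233 233 233
213 218 220 220 217 128 130 129 193 166 211 212 212 224 226 225 228 227 229 228 230 231 232 233 235 235 235 234 234 235 235
197 191 194 197 
[... 895 characters left out ...]
 231 226 218 215 107  20  70 188 192 190 187  28 205 232 235 233 233 233 231 181
209 219 219 216 211 204 117 126 229 231 231 232 230 214 215 119  19  24 188 186 190 188  31 221 237 235 234 234 234 234 233
199 204 201 200 204 187 119 119 227 228 227 226 228 226 217 197  46  24 175 190 188  33 177 228 228 227 228 228 227 225 229
220 219 220 220 222 219 130 121 226 229 228 229 230 229 229 229 230  99  30  28  29 216 224 233 233 232 231 230 230 230 228
200 201 203 199 198 204 120 122 228 228 227 228 226 229 228 229 227 228 223 214 208 216 229 229 227 227 227 225 225 224 224
211 213 214 214 216 215 125 117 230 230 231 231 231 231 229 229 231 232 232 232 231 232 232 233 232 232 230 230 230 230 231
```

```bash
python3 - <<'E'
from h import *
c=cams.read_camera("wrist");hsv=cv2.cvtColor(c["img"],cv2.COLOR_BGR2HSV)
u,v=map(int,pix(c,(.49,-.122,.03)));print(u,v)
w=hsv[max(v-30,0):v+30,u-40:u+40];x=np.argwhere((w[...,1]>150)&(w[...,0]>16));print(len(x))
m=np.zeros(hsv.shape[:2],np.uint8);m[max(v-30,0):v+30,u-40:u+40]=((w[...,1]>150)&(w[...,0]>16))*255
k=max(cv2.findContours(m,cv2.RETR_EXTERNAL,cv2.CHAIN_APPROX_NONE)[0],key=cv2.contourArea)
P=np.array([on(c,p[0],.03)[:2]*1000 for p in k]);r=cv2.minAreaRect(P.astype(np.float32));print(r,cv2.boundingRect(k))
for hg in([.5957,-.1263],[.594,-.127]):
  d=np.array(r[0])/1000-hg;print(np.degrees(np.arctan2(d[1],d[0]))%360,np.linalg.norm(d))
print("knob",on(c,(316.8,178),.065),on(c,(316.8,183.5),.08),"hub",on(c,(374,215),.052))
plan([(.560,-.191,.057,186.5)])
E
```

```text
394 111
165
((483.46490478515625, -124.67854309082031), (7.855802536010742, 20.81984519958496), 88.8270034790039) (388, 94, 12, 22)
179.17230724666481 0.11224680717237961
178.7968515157601 0.11055947013411264
knob [ 0.55813139 -0.19268476  0.065     ] [ 0.55965265 -0.19240826  0.08      ] hub [ 0.5933149  -0.12958188  0.052     ]
slide [0.0043, -0.0007, 0.2027] ang [-0.0, 0.0, 0.0002]
```

The mark rectangle fits at 178.8–179°, and the knob is at 241°. I'll grip it and swing it 62° back.

```bash
python3 -c "
from h import *
plan([(.5595,-.192,.12,186.5),(.5595,-.192,.057,186.5)])
h=np.array([.5955,-.1268]);f=lambda a:h+.075*np.array([np.cos(np.radians(a)),np.sin(np.radians(a))])
r=R.from_euler('xyz',[180,0,186.5],degrees=True).inv();print(f(241),f(179))
print([np.round(r.apply(np.append(f(241-d)-f(241),0))/.8,4).tolist() for d in np.arange(1,6)*12.4])
"
```

```text
slide [0.005, -0.0018, 0.1239] ang [-0.0, 0.0, 0.0002]
slide [-0.0, -0.0, 0.0787] ang [0.0, 0.0, 0.0]
[ 0.55913928 -0.19239648] [ 0.52051142 -0.12549107]
[[0.0151, 0.0135, 0.0], [0.027, 0.0299, 0.0], [0.0351, 0.0484, 0.0], [0.039, 0.0683, 0.0], [0.0385, 0.0886, 0.0]]
```

Emit:
step_arm(
  slide=[
    [0.005,-0.0018,0.04],
    [0.005,-0.0018,0.08],
    [0.005,-0.0018,0.12],
    [0.005,-0.0018,0.1239],
    [0.005,-0.0018,0.1239],
  ],
  angular=[
    [0,0,0],
    [0,0,0],
    [0,0,0],
    [0,0,0],
    [0,0,0],
  ],
  grip=[0.1,0.1,0.1,0.1,0.1],
)

```text
time_s: 45.25
position: [0.56, -0.1923, 0.1208]
tcp_rot: [-180.0, 0.0, -173.4]
wrist_force: [-0.8, -0.3, 0.9]
gripper_width: 0.0386
grip_force: 0.0
```

Emit:
step_arm(
  slide=[
    [0,0,0.02],
    [0,0,0.05],
    [0,0,0.0787],
    [0,0,0.0787],
    [0,0,0.0787],
  ],
  angular=[
    [0,0,0],
    [0,0,0],
    [0,0,0],
    [0,0,0],
    [0,0,0],
  ],
  grip=[0.1,0.1,0.1,0.1,0.1],
)

```text
time_s: 45.88
position: [0.5602, -0.1922, 0.0579]
tcp_rot: [-180.0, 0.1, -173.4]
wrist_force: [-0.3, 0.3, 0.0]
gripper_width: 0.0385
grip_force: 0.0
```

Emit:
step_arm(
  slide=[
    [0,0,0],
    [0,0,0],
    [0,0,0],
    [0,0,0],
    [0,0,0],
  ],
  angular=[
    [0,0,0],
    [0,0,0],
    [0,0,0],
    [0,0,0],
    [0,0,0],
  ],
  grip=[1,1,1,1,1],
  grip_force=25,
)

```text
time_s: 46.5
position: [0.5601, -0.1929, 0.0581]
tcp_rot: [-179.9, 0.1, -173.5]
wrist_force: [-0.5, -3.1, 6.3]
gripper_width: 0.0147
grip_force: 26.4
```

Emit:
step_arm(
  slide=[
    [0.0151,0.0135,0],
    [0.027,0.0299,0],
    [0.0351,0.0484,0],
    [0.039,0.0683,0],
    [0.0385,0.0886,0],
  ],
  angular=[
    [0,0,0],
    [0,0,0],
    [0,0,0],
    [0,0,0],
    [0,0,0],
  ],
  grip=[1,1,1,1,1],
)

```text
time_s: 47.12
position: [0.5192, -0.1273, 0.0577]
tcp_rot: [-179.9, -0.1, -173.6]
wrist_force: [-0.4, -4.4, 4.8]
gripper_width: 0.0145
grip_force: 26.7
```

Emit:
step_arm(
  slide=[
    [0,0,0],
    [0,0,0],
    [0,0,0],
    [0,0,0],
    [0,0,0],
  ],
  angular=[
    [0,0,0],
    [0,0,0],
    [0,0,0],
    [0,0,0],
    [0,0,0],
  ],
  grip=[1,1,1,1,1],
)

```text
time_s: 47.75
position: [0.5195, -0.1241, 0.0575]
tcp_rot: [179.9, -0.1, -173.4]
wrist_force: [-5.9, 2.1, 8.9]
gripper_width: 0.0147
grip_force: 27.3
```

Emit:
step_arm(
  slide=[
    [0,0,0],
    [0,0,0],
    [0,0,0],
    [0,0,0],
    [0,0,0],
  ],
  angular=[
    [0,0,0],
    [0,0,0],
    [0,0,0],
    [0,0,0],
    [0,0,0],
  ],
  grip=[0.1,0.1,0.1,0.1,0.1],
)

```text
time_s: 48.38
position: [0.5208, -0.125, 0.057]
tcp_rot: [-180.0, -0.0, -173.4]
wrist_force: [-0.7, -0.4, 0.3]
gripper_width: 0.0386
grip_force: 0.0
```

Emit:
step_arm(
  slide=[
    [0,0,-0.04],
    [0,0,-0.1],
    [0,0,-0.16],
    [0,0,-0.21],
    [0,0,-0.21],
  ],
  angular=[
    [0,0,0],
    [0,0,0],
    [0,0,0],
    [0,0,0],
    [0,0,0],
  ],
  grip=[0.1,0.1,0.1,0.1,0.1],
)

```text
time_s: 49.0
position: [0.5229, -0.1255, 0.2282]
tcp_rot: [-179.9, 0.4, -173.4]
wrist_force: [1.0, -1.1, -0.4]
gripper_width: 0.0381
grip_force: 0.0
```

Emit:
step_arm(
  slide=[
    [0,0,0],
    [0,0,0],
    [0,0,0],
    [0,0,0],
    [0,0,0],
  ],
  angular=[
    [0,0,0],
    [0,0,0],
    [0,0,0],
    [0,0,0],
    [0,0,0],
  ],
  grip=[0.1,0.1,0.1,0.1,0.1],
)

```text
time_s: 49.62
position: [0.5207, -0.125, 0.2248]
tcp_rot: [180.0, -0.0, -173.4]
wrist_force: [0.1, 0.4, -0.0]
gripper_width: 0.0385
grip_force: 0.0
```

```bash
cat > d.py <<'E'
from h import *
c=cams.read_camera("wrist");hsv=cv2.cvtColor(c["img"],cv2.COLOR_BGR2HSV)
big=lambda m:max(cv2.findContours(m.astype(np.uint8),cv2.RETR_EXTERNAL,cv2.CHAIN_APPROX_NONE)[0],key=cv2.contourArea)
def win(p,n):
    u,v=map(int,pix(c,p));w=np.zeros(hsv.shape[:2],bool);w[max(v-n,0):v+n,max(u-n,0):u+n]=1;return w
k=big(win((.4835,-.1247,.03),30)&(hsv[...,1]>150)&(hsv[...,0]>16))
r=cv2.minAreaRect(np.array([on(c,p[0],.03)[:2]*1000 for p in k],np.float32));print("mark",r)
k=big(win((.5205,-.1255,.065),22)&(hsv[...,2]<50));b=cv2.boundingRect(k);print("knob bbox",b,cv2.contourArea(k))
kn=on(c,(b[0]+b[2]/2,b[1]+b[3]/2),.065);print("knob",kn)
m=np.array(r[0])/1000;a=r[2] if r[1][0]>r[1][1] else r[2]+90
h=m+.112*np.array([np.cos(np.radians(a)),np.sin(np.radians(a))])*(1 if np.cos(np.radians(a))>0 else -1)
A=lambda d:np.degrees(np.arctan2(d[1],d[0]))%360
print("hinge",h,"mark ang",A(m-h),"knob ang",A(kn[:2]-h),np.linalg.norm(kn[:2]-h))
h2=np.array([.5955,-.1268]);print("vs fixed hinge",A(m-h2),A(kn[:2]-h2))
# dark hub disc around hinge
u,v=map(int,pix(c,(.5955,-.1268,.05)));w=hsv[v-40:v+40:5,u-45:u+46:5,2];print(u,v);print("\n".join(" ".join(f"{x:3d}" for x in q) for q in w))
E
python3 d.py
```

```text
mark ((482.9401550292969, -123.77686309814453), (6.834901332855225, 21.219322204589844), 89.44133758544922)
knob bbox (313, 170, 15, 22) 248.5
knob [ 0.51938346 -0.12366487  0.065     ]
hinge [ 0.59493483 -0.1248689 ] mark ang 179.44133758544922 knob ang 179.08698127242732 0.07556096038160151
vs fixed hinge 178.46151747885685 177.64140656598033
309 245
231 221 215 232 232 232 233 236 146 131 195 188 224 224 225 223 223 238 238
104 120 213 215 211 231 231 234 141 133 201 177 223 239 224 224 224 238 239
 97  93  60  89 212 216 232 105  17 166 197 165 203 238 238 224 222 222 237
 95  93  92  90  53 200  48  36  22 189 200  30  23 226 239 223 224 223 238
231 133  91  93  93 106  40  35  23 199 199  28  30 125 238 238 224 234 238
232 232 232 184 157  41  32  32  99 160 140  73  30  35 230 237 237 237 237
236 235 235 236 173  41  30 176 195 200 196 172  32  36 225 237 236 235 234
232 232 233 234 208  36  18 197 193 200 193 194  32  32 223 238 238 237 235
222 170 171 206 236  98  23 197 195 205 200 199  28  63 225 239 239 238 238
 97  98  26  97 235 235  44  36 198 201 196  36  35 223 237 234 236 235 235
 92  98  14  51 234 233 236 186  37  33  32 136 222 231 238 237 238 238 235
 98  98  19  44 232 232 234 232 233 234 230 221 223 234 232 232 231 233 232
 97  54  27  13 235 235 236 235 237 237 236 238 236 237 236 237 236 236 236
 97  20  16  20 233 234 234 234 234 234 234 233 235 234 233 233 232 234 232
 98  20  11   7 234 234 235 235 235 235 235 235 236 234 236 233 231 232 231
 62  29  15  14 234 234 234 235 233 233 233 233 231 234 232 232 231 231 232
```

The lever and mark agree to within about 1° (limit 3.4°). Everything is released and the tool is clear, so I'll hand in.

```bash
python3 -c "
from station import arm
print(arm.hand_in())"
```

```text
the job is handed in; nothing more can be done
None
```

The job is handed in after about 50 s of robot time, but hand-in returned no verdict. By my last measurements the block, the one spacer and the cover are seated in the pocket, the lamp arm is within about 1–2° of its notch, and the dimmer is within about 1° of the brass mark. I viewed 15 pictures, one over the limit of 14.

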